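# Lid the topping containers and slide them back for the night

## Task

Put the topping containers away for the night: cover every container on the counter with its own lid, seated flush, and then slide the covered containers back so that each stands wholly on the dark steel strip with its lid still on. Keep the containers upright and on the counter (slide them, do not lift them), push them gently, with no more than 20 N, and leave the other things on the counter undisturbed; a container may be missing, its lid is then left over.

Things in the scene. Friction and masses are not known exactly. Their poses are not given: they have to be found in the camera images.
- strip: Dark steel strip with a 10 mm bright edge (part of it), let flush into the counter behind the containers (no lip: things slide straight onto it); 180 mm deep along its x, 640 mm long along its y. Origin: its centre, at counter height.
- ramekin: Red round ceramic ramekin with fine upright ribs, open top, 104 mm across, 54 mm high, wall 5 mm, about 420 g. Origin: centre of its underside; z up. It may be absent; its lid is then left over.
- crock: White round ceramic crock, open top, 88 mm across, 62 mm high, wall 5 mm, about 400 g. Origin: centre of its underside; z up. It may be absent; its lid is then left over.
- pan: Square stainless pan, open top, 94 x 94 mm, 58 mm high, wall 4 mm, about 380 g. Origin: centre of its underside; x and y along its sides, z up. It may be absent; its lid is then left over.
- tub: Oblong green plastic tub, open top, 112 mm along its x, 84 mm along its y, 50 mm high, wall 4 mm, about 320 g. Origin: centre of its underside; z up. It may be absent; its lid is then left over.
- ramekin_lid: Red round lid of the ramekin, 104 mm across. 6 mm plate; under it a 7 mm deep plug that enters the mouth with 3.5 mm play; on top a round knob 22 mm across. Origin: centre of the plug's underside (it lies plug down on the counter); z up. Plate from z = 7 to 13 mm, grip to 37 mm. Seated, its origin is 47 mm above the container's. 160 g.
- crock_lid: White round lid of the crock, 88 mm across. 6 mm plate; under it a 7 mm deep plug that enters the mouth with 3.5 mm play; on top a round knob 22 mm across. Origin: centre of the plug's underside (it lies plug down on the counter); z up. Plate from z = 7 to 13 mm, grip to 37 mm. Seated, its origin is 55 mm above the container's. 130 g.
- pan_lid: Square steel lid of the pan, 94 x 94 mm; it fits in any of four quarter turns. 6 mm plate; under it a 7 mm deep plug that enters the mouth with 3.5 mm play; on top a grip bar, 44 mm along x, 14 mm along y. Origin: centre of the plug's underside (it lies plug down on the counter); z up. Plate from z = 7 to 13 mm, grip to 37 mm. Seated, its origin is 51 mm above the container's. 150 g.
- tub_lid: Oblong green lid of the tub, 112 mm along x, 84 along y; fits either way round. 6 mm plate; under it a 7 mm deep plug that enters the mouth with 3.5 mm play; on top a grip bar, 44 mm along x, 14 mm along y. Origin: centre of the plug's underside (it lies plug down on the counter); z up. Plate from z = 7 to 13 mm, grip to 37 mm. Seated, its origin is 43 mm above the container's. 110 g.
- pinch_bowl: Bystander: clear glass pinch bowl, 72 mm across, 30 mm high. Origin: centre of its underside.
- squeezer: Bystander: aluminium lime squeezer, 210 mm long along its y, 72 mm wide at the cups, 48 mm high. Origin: under its middle.
- shaker: Bystander: steel shaker, 54 mm across, 99 mm high. Origin: centre of its underside.
- sauce: Bystander: red sauce bottle, 60 mm across, 160 mm high. Origin: centre of its underside.
- chili_jar: Bystander: amber jar with black cap, 66 mm across, 100 mm high. Origin: centre of its underside.
There are look-alikes about, which are no part of the job. What is shaped like the crock_lid but blue or yellow is not meant.

How it is judged:
On the way, in this order (a step that is already met when the one before it is completed fails the run):
1. every container on the counter is covered by its own lid (horizontal distance between ramekin_lid and ramekin below 0.009 m and z of ramekin_lid in the frame of ramekin between 0.044 and 0.05 m and angle between the z axis of ramekin_lid and the z axis of ramekin, either way round below 0.06 rad and horizontal distance between crock_lid and crock below 0.009 m and z of crock_lid in the frame of crock between 0.052 and 0.058 m and angle between the z axis of crock_lid and the z axis of crock, either way round below 0.06 rad and horizontal distance between pan_lid and pan below 0.009 m and z of pan_lid in the frame of pan between 0.048 and 0.054 m and angle between the z axis of pan_lid and the z axis of pan, either way round below 0.06 rad and horizontal distance between tub_lid and tub below 0.009 m and z of tub_lid in the frame of tub between 0.04 and 0.046 m and angle between the z axis of tub_lid and the z axis of tub, either way round below 0.06 rad), for 0.2 s.
2. every container stands wholly on the steel strip (x of ramekin in the frame of strip between -0.04 and 0.04 m and y of ramekin in the frame of strip between -0.27 and 0.27 m and height (world z) of each of ramekin, crock, pan, tub below 0.01 m and angle between each of ramekin, crock, pan, tub's own z axis and vertical below 0.08 rad and x of crock in the frame of strip between -0.048 and 0.048 m and y of crock in the frame of strip between -0.278 and 0.278 m and x of pan in the frame of strip between -0.045 and 0.045 m and y of pan in the frame of strip between -0.275 and 0.275 m and x of tub in the frame of strip between -0.05 and 0.05 m and y of tub in the frame of strip between -0.28 and 0.28 m), for 0.2 s.
At the end, for the whole second after the job is handed in: Every container present stands upright and at rest, wholly on the steel strip (by its narrowest half-width, 2 mm over the edge allowed), with its own lid seated: lid centre within 9 mm of the container's, at its seated height within 3 mm, lid tilted less than 0.06 rad against the container (all of step 1 and all of step 2 and linear speed of each of ramekin, ramekin_lid, crock, crock_lid, pan, pan_lid, tub, tub_lid below 0.02 m/s); the robot touches nothing.
It fails at once if the fingers press on a container with more than 20 N (contact force between the fingers and ramekin above 20 N or contact force between the fingers and crock above 20 N or contact force between the fingers and pan above 20 N or contact force between the fingers and tub above 20 N).
It fails at once if a container is lifted off the counter (20 mm) or tipped (0.35 rad) (height (world z) of any of ramekin, crock, pan, tub above 0.02 m or angle between any of ramekin, crock, pan, tub's own z axis and vertical above 0.35 rad).
It fails at once if a bystander is moved more than 40 mm or tipped over (distance of any of pinch_bowl, squeezer, shaker, sauce, chili_jar from where it was at the start of the episode above 0.04 m or angle between any of pinch_bowl, squeezer, shaker, sauce, chili_jar's own z axis and vertical above 0.6 rad).
Of ramekin, crock, pan, tub only 3 to 4 are there at a start; the rules pass over those that are not, and their reading is None.
At some moment in a run one of ramekin_lid, crock_lid, pan_lid, tub_lid may be knocked a few centimetres aside while the robot is not near it.
Once in a run the grip may slacken for a moment while it holds something.
It also fails if it takes over 210 s, if anything falls off the work surface, if the arm or the gripper's body presses on something with over 40 N, if the wrist force passes 120 N, or if a joint passes its speed limit or range.

## Robot

A 6-joint arm with a two-finger parallel gripper is mounted at the origin on the work surface. World frame = base frame: x ahead of the robot, y to its left, z up, the work surface at z = 0. Lengths are in m, angles in rad, forces in N, time in s.
With the tool pointing down it reaches from about 0.375 to 0.75 m from the base axis. Payload 9 kg.
Tool frame: the origin (TCP) lies at the very end of the fingers, on their centre line; the grasp point (between the pads) lies 19 mm behind it; z points along the fingers, y is the line along which they close (so a half turn about z gives the same grasp; the last joint's range is limited). The gripper opens to 85 mm and grips with 20 to 120 N. Pads are 22 mm wide; open, the fingers measure 114 mm over their backs; the gripper's body (76 mm by 85 mm) begins 54 mm behind the grasp point. The pads swing forward as they close: fully open they stand 13 mm farther back than shut.
Start: joints at [-1.52, 0.104, 0.097, 1.564, 0, 1.353], TCP at [0.159, -0.578, 0.231] pointing down, gripper open.
Joint ranges: [-2.99, 2.99], [-0.84, 1.86], [-1.1, 1.16], [-1.84, 2.11], [-1.51, 1.56], [-3.14, 3.14]. Speed limits (rad/s): [2.22, 2.22, 2.57, 3.14, 3.14, 3.14].

## Interface

Orientations are given as a 3x3 rotation matrix whose columns are the frame's x, y, z axes.
In Python, from cell import bot gives the robot as it stands.
- The arm moves only by the shell command python3 -m inch 'ROWS' [FORCE]. ROWS is JSON, a list of rows, each a list of 5 numbers: the shift along the tool's x, y, z scaled (see below), then the turn about the tool's z scaled (see below), then the opening, from 0 (shut) to 1 (fully open). In form: [[tx, ty, tz, yaw, hand], ...]. A call has 1 to 5 rows; each row shifts and turns the commanded pose from where the row before left it, along the tool's axes as they then stand; what a row does not reach is not made up. The controller multiplies each number of a shift by 0.025 m and each number of a turn by 0.12 rad. A row lasts 1/12 s, in which the tool goes at most 41.7 mm and 7.16 degrees, less where a joint would pass 70% of its speed; a pose out of reach is approached as far as the arm can. A call with a number of a shift or a turn outside -1 to 1 is refused whole. A call with a gripper value outside its range is refused whole. The fingers move at their own pace and stop on an object; FORCE is the grip in N (left out, the last holds). Time passes only in rows, so rows that do not move let the fingers close. It gives the time, the measured TCP pose, the force, the opening and the grip force at its end, in the units of the state.
- bot.read_state(): the state, without advancing time (a new reading comes with each control period).
- bot.capture(name): name is "side" or "top"; returns a dict with "image" (384x512x3 uint8, red, green, blue), "camera_matrix" (3x3 intrinsics, pixels), "dist" ([k1, k2, p1, p2, k3] as OpenCV has them; the pictures are not rectified), "rvec" (rotation vector, rad) and "tvec" (3), from world to camera coordinates, as OpenCV has them. Camera axes: x right, y down, z forward; pixel columns grow to the right and rows downward; lengths in m; the calibration is good to about 2 mm. A picture is of the moment at which its call begins. There is no depth.
- bot.job_done(): hands the job in; it is judged then, once.
Trained networks look in a picture, given as the dict that the camera call returned (one of the last four; its "shot" number tells which), for a name from the list of things; names that differ only in an ending like _2 or _b are one class to them, and where a whole thing is asked for, a point or a joint stands for the part that bears it (a point fixed in the world has none). Each returns a list of dicts, best first, with "conf" (0 to 1); they miss things now and then, are a little off and sometimes report something else, mostly with a low value. They report only what shows in the picture. A call takes as long as a camera call. They do not tell look-alikes from the thing itself.
- bot.recognise(picture, target): "box" ([left, top, width, height] in pixels, round what is visible of it).
- bot.trace(picture, target): "mask" (384x512 bool, what is visible of it) and "box" ([left, top, width, height] in pixels, round what is visible of it).
- bot.spot_point(picture, target): "point" ([column, row] in pixels: a listed point, or the origin of a listed thing).
The state is a dict: "time": time; "q": joint angles; "qvel": joint speeds; "joint_torque": joint torques, N m; "eef_pos": TCP position; "tcp_rot": TCP orientation; "wrist_force": force on the tool from outside, world axes, zero at the start; "ft_torque": the same for the moment, N m; "gripper_width": finger opening in m; "gripper_force": force on a finger pad.
Only numpy, scipy, OpenCV 4.12 (cv2) and the standard library are available. Lean on these libraries where they do the work, as an engineer would, in place of code of your own. Each camera call takes 0.05 s, during which the arm holds its last target. There are 200 camera calls.

## Working session

There is one attempt and no reset: what is moved stays moved. The work goes in short steps, Python scripts to look and compute and a shell command to move; the robot and the scene stay as the last step left them, time stands still between calls to the robot, and variables do not carry over. Pictures are saved under pics/ and viewed, at most 14 in all, crops included, and the job is handed in when it is done.

```bash
ls; mkdir -p pics; cat > h.py <<'E'
import numpy as np, cv2, json
from cell import bot
def ray(p,px):
    K=np.array(p["camera_matrix"]);d=np.array(p["dist"])
    u=cv2.undistortPoints(np.array([[px]],float),K,d)[0,0]
    R=cv2.Rodrigues(np.array(p["rvec"],float))[0];t=np.array(p["tvec"],float).ravel()
    return -R.T@t, R.T@np.array([u[0],u[1],1.])
def pt(p,px,z):
    c,v=ray(p,px); return c+v*(z-c[2])/v[2]
def proj(p,X):
    return cv2.projectPoints(np.array(X,float).reshape(-1,1,3),np.array(p["rvec"],float),np.array(p["tvec"],float),np.array(p["camera_matrix"]),np.array(p["dist"]))[0].reshape(-1,2)
def save(p,n,box=None,s=1):
    im=p["image"][:,:,::-1]
    if box: x,y,w,h=box; im=im[y:y+h,x:x+w]
    cv2.imwrite("pics/"+n,cv2.resize(im,None,fx=s,fy=s,interpolation=cv2.INTER_CUBIC))
E
python3 - <<'E'
from h import *
for n in("top","side"):
    p=bot.capture(n); save(p,n+"0.png",None,1.56)
    c,_=ray(p,[0,0]); print(n,c.round(3))
    for t in "strip ramekin crock pan tub ramekin_lid crock_lid pan_lid tub_lid pinch_bowl squeezer shaker sauce chili_jar".split():
        r=bot.spot_point(p,t)
        print(t,[(np.round(x["point"]).tolist(),round(x["conf"],2),pt(p,x["point"],0)[:2].round(3).tolist()) for x in r[:4]])
print(bot.read_state())
E
```

```text
pics
top [ 0.184 -0.038  1.653]
strip [([245.0, 150.0], 0.98, [0.661, 0.0]), ([343.0, 179.0], 0.22, [0.54, -0.395]), ([350.0, 151.0], 0.18, [0.658, -0.429])]
ramekin [([226.0, 185.0], 0.55, [0.514, 0.078])]
crock [([265.0, 189.0], 0.93, [0.499, -0.082])]
pan [([302.0, 186.0], 0.77, [0.511, -0.231]), ([382.0, 192.0], 0.18, [0.489, -0.553])]
tub [([193.0, 190.0], 0.76, [0.491, 0.209])]
ramekin_lid [([148.0, 178.0], 0.95, [0.542, 0.391])]
crock_lid [([125.0, 231.0], 0.96, [0.326, 0.471]), ([148.0, 249.0], 0.65, [0.258, 0.375]), ([163.0, 219.0], 0.56, [0.377, 0.325])]
pan_lid [([330.0, 219.0], 0.97, [0.377, -0.339])]
tub_lid [([341.0, 179.0], 0.7, [0.541, -0.389])]
pinch_bowl [([191.0, 242.0], 0.76, [0.284, 0.21])]
squeezer [([380.0, 193.0], 0.95, [0.483, -0.544])]
shaker [([303.0, 237.0], 0.63, [0.306, -0.229])]
sauce [([139.0, 149.0], 0.63, [0.662, 0.433])]
chili_jar [([349.0, 154.0], 0.71, [0.645, -0.424])]
side [0.44  0.971 1.027]
strip [([195.0, 213.0], 0.89, [0.658, 0.003]), ([220.0, 330.0], 0.28, [0.549, 0.396])]
ramekin [([239.0, 233.0], 0.72, [0.52, 0.083])]
crock [([252.0, 197.
[... 1075 characters left out ...]
0168732e-05,  1.35310550e+00]), 'qvel': array([-0.00074865, -0.00104436,  0.00050506, -0.00111434,  0.00156114,
       -0.00020146]), 'joint_torque': array([ 3.17755985e-04, -5.56748021e+01,  5.03765845e+01,  7.91355778e-04,
       -2.07777257e-04, -4.22558628e-07]), 'eef_pos': array([ 0.15934852, -0.57847335,  0.23131599]), 'tcp_rot': array([[ 9.64098459e-01,  2.65545025e-01,  2.25260834e-05],
       [ 2.65545026e-01, -9.64098458e-01, -4.85706585e-05],
       [ 8.81966556e-06,  5.28085864e-05, -9.99999999e-01]]), 'wrist_force': array([ 0.14058972, -0.59321806,  0.39594234]), 'ft_torque': array([0.01870255, 0.00149313, 0.04196997]), 'gripper_force': 0.0, 'gripper_width': 0.08493893343884708}
```

View pics/top0.png

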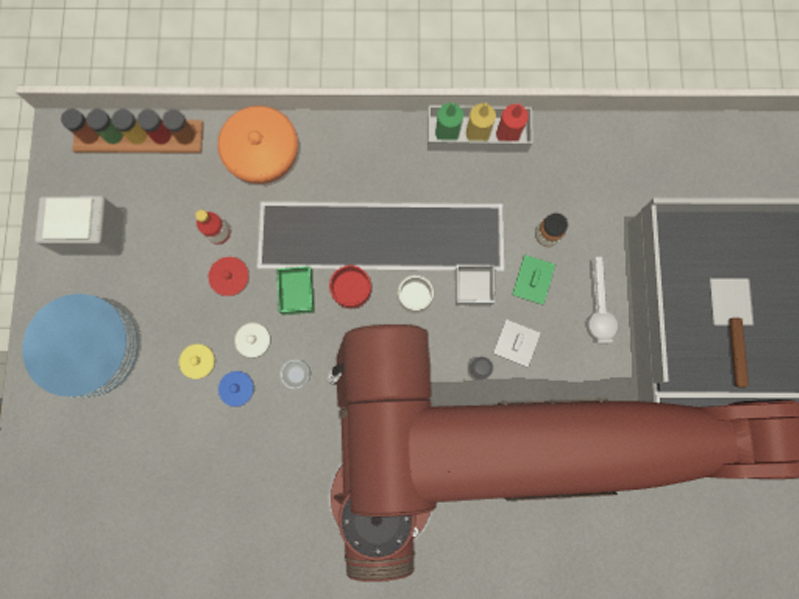

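View pics/side0.png

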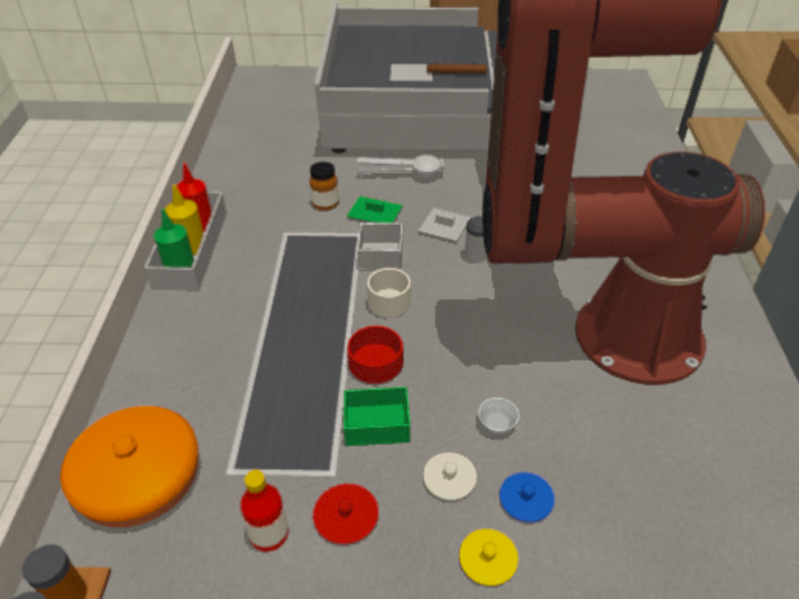

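The counter holds all four containers. In top-view pixels (512-wide picture) they are the green tub (189,186), ramekin (225,184), crock (267,188) and pan (304,182).

The lids are red (146,177), green (343,179) and steel (331,219). Three lids have the crock_lid shape: white (162,218), yellow (126,231) and blue (151,249). White is the right one. The ramekin lid could only be confused with the red sauce bottle (136,147) or the orange pot.

Next I'll fit the poses from the masks and take the close crop.

```bash
cat >> h.py <<'E'
from scipy.optimize import minimize
def circ(r,z): a=np.linspace(0,2*np.pi,48,endpoint=False); return np.c_[r*np.cos(a),r*np.sin(a),0*a+z]
def rect(a,b,z): return np.array([[x*a/2,y*b/2,z] for x,y in((-1,-1),(1,-1),(1,1),(-1,1))])
OUT={"ramekin":lambda z:circ(.052,z),"crock":lambda z:circ(.044,z),"pan":lambda z:rect(.094,.094,z),"tub":lambda z:rect(.112,.084,z)}
H={"ramekin":.054,"crock":.062,"pan":.058,"tub":.050}
def parts(n):
    if n.endswith("_lid"):
        o=OUT[n[:-4]]; k=(lambda z:circ(.011,z)) if n[0] in "rc" else (lambda z:rect(.044,.014,z))
        return [np.r_[o(.007),o(.013)],np.r_[k(.013),k(.037)]]
    return [np.r_[OUT[n](0),OUT[n](H[n])]]
def render(p,n,x,y,a,z0):
    c,s=np.cos(a),np.sin(a);R=np.array([[c,-s,0],[s,c,0],[0,0,1]]);S=6
    im=np.zeros((384*S,512*S),np.uint8)
    for P in parts(n):
        q=proj(p,P@R.T+[x,y,z0]);h=cv2.convexHull(((q+.5)*S-.5).astype(np.float32))
        cv2.fillConvexPoly(im,np.round(h*16).astype(np.int32),255,shift=4)
    return cv2.resize(im,(512,384),interpolation=cv2.INTER_AREA)/255.
def fit(views,n,x0,z0=0.,a0=0.,near=.06):
    """views: list of pictures -> x,y,yaw, residual; mask nearest x0 is taken"""
    ms=[]
    for p in views:
        e=proj(p,[[x0[0],x0[1],z0+.02]])[0]
        r=[m for m in bot.trace(p,n) if np.hypot(m["box"][0]+m["box"][2]/2-e[0],m["box"][1]+m["box"][3]/2-e[1])<25]
        if r: ms.append((p,np.array(r[0]["mask"],float)))
    if not ms: return None
    rd=n[0] in "rc"
    def cost(v): return sum(np.mean((render(p,n,v[0]/100,v[1]/100,v[2] if not rd else 0,z0)-m)[m.any(1)][:,:]**2)*m.any(1).sum()*512/m.sum() for p,m in ms)
    best=None
    for a in ([0] if rd else [a0-.5,a0,a0+.5,a0+1,a0+1.5]):
        s=[[x0[0]*100,x0[1]*100,a],[x0[0]*100+1,x0[1]*100,a],[x0[0]*100,x0[1]*100+1,a],[x0[0]*100,x0[1]*100,a+.2]]
        r=minimize(cost,s[0],method="Nelder-Mead",options=dict(initial_simplex=s,xatol=5e-3,fatol=1e-5,maxiter=90))
        if best is None or r.fun<best.fun: best=r
    return np.r_[best.x[:2]/100,best.x[2],best.fun/len(ms),len(ms)]
E
cat > meas.py <<'E'
from h import *
import sys
t=bot.capture("top");s=bot.capture("side")
G=dict(ramekin=(.515,.08),crock=(.49,-.075),pan=(.52,-.233),tub=(.497,.212),ramekin_lid=(.544,.395),crock_lid=(.376,.328),pan_lid=(.378,-.343),tub_lid=(.54,-.393))
for n in sys.argv[1:] or G:
    for v in ([t],[s],[t,s]):
        r=fit(v,n,G[n]); print(n,"t" if v[0] is t else "s",len(v),None if r is None else r.round(4))
save(t,"crop%d.png"%t["shot"],(110,130,260,140),3)
for e in rect(.18,.64,0): print(proj(t,[e+[.661,0,0]])[0].round(1),end=" ")
E
time python3 meas.py
```

```text
ramekin t 1 [ 0.5127  0.0802 -0.0017  0.0343  1.    ]
ramekin s 1 [0.5142 0.0773 0.0951 0.0534 1.    ]
ramekin t 2 [ 0.5134  0.0802 -0.0834  0.0468  2.    ]
crock t 1 None
crock s 1 [ 0.4945 -0.0827  0.1058  0.0736  1.    ]
crock t 2 [ 0.4945 -0.0827  0.1058  0.0736  1.    ]
pan t 1 [ 0.5194 -0.234   1.5395  0.0362  1.    ]
pan s 1 [ 0.5208 -0.2396  1.6127  0.0383  1.    ]
pan t 2 [ 0.52   -0.2345  0.0249  0.0459  2.    ]
tub t 1 [0.5049 0.2197 0.1617 0.076  1.    ]
tub s 1 [0.5055 0.2207 0.0998 0.0226 1.    ]
tub t 2 [0.5058 0.2207 0.1185 0.0538 2.    ]
ramekin_lid t 1 [0.545  0.3959 0.1131 0.0217 1.    ]
ramekin_lid s 1 [ 0.5453  0.3962 -0.0606  0.0556  1.    ]
ramekin_lid t 2 [0.5453 0.3961 0.1509 0.0388 2.    ]
crock_lid t 1 [ 0.3818  0.3275 -0.0799  0.0273  1.    ]
crock_lid s 1 [0.3804 0.3277 0.0545 0.0484 1.    ]
crock_lid t 2 [ 0.3812  0.3275 -0.0154  0.0411  2.    ]
pan_lid t 1 [ 0.3745 -0.3437  1.195   0.0601  1.    ]
pan_lid s 1 [ 0.377  -0.3385 -0.3737  0.0456  1.    ]
pan_lid t 2 [ 0.376  -0.3411 -0.3661  0.0734  2.    ]
tub_lid t 1 [ 0.5386 -0.3908 -0.2977  0.0306  1.    ]
tub_lid s 1 [ 0.539  -0.3859 -0.3418  0.0561  1.    ]
tub_lid t 2 [ 0.5385 -0.3896 -0.3042  0.0587  2.    ]
[323.9 171.5] [322.7 129.1] [167.8 128.5] [166. 171.] 
real	1m5.185s
user	1m33.066s
sys	0m13.754s
```

```bash
ls pics
```

```text
crop3.png
side0.png
top0.png
```

```bash
cp pics/crop*.png pics/c1.png; python3 -c "
import cv2;i=cv2.imread('pics/c1.png');print(i.shape)"
```

```text
(420, 780, 3)
```

View pics/c1.png

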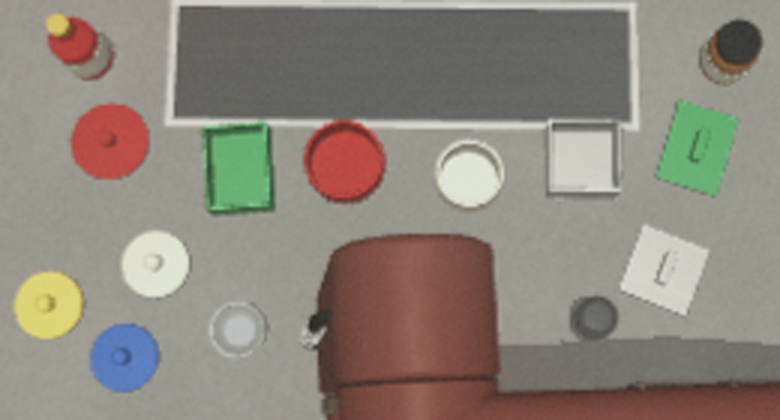

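The crop confirms it: the white lid is at crop (155,264), next to yellow (47,305) and blue (123,357). The bars on the green and steel lids run along their x axes. I'll start with the pan lid and turn the tool first.

```bash
cat > go.py <<'E'
# go.py x y z theta_deg(rad) : what is still to go
import sys; from h import *
s=bot.read_state();R=np.array(s["tcp_rot"]);p=np.array(s["eef_pos"])
th=np.arctan2(R[1,0],R[0,0]);x,y,z,t=map(float,sys.argv[1:5])
d=(t-th+np.pi)%(2*np.pi)-np.pi
c,q=np.cos(t),np.sin(t);D=np.array([x,y,z])-p
print("t",round(s["time"],2),"tcp",p.round(4),"th",round(th,3),"w",round(s["gripper_width"],4),"gf",round(s["gripper_force"],1),"F",np.round(s["wrist_force"],1),"q1,q6",s["q"][[0,5]].round(2))
print("yaw units",round(-d/.12,2),"then tx ty tz",np.round([(c*D[0]+q*D[1])/.025,(q*D[0]-c*D[1])/.025,-D[2]/.025],2))
E
python3 -m inch '[[0,0,0,-1,0.6],[0,0,0,-1,0.6],[0,0,0,-1,0.6],[0,0,0,-1,0.6],[0,0,0,-1,0.6]]' >/dev/null
python3 -m inch '[[0,0,0,-1,0.6],[0,0,0,-1,0.6],[0,0,0,-1,0.6],[0,0,0,-1,0.6],[0,0,0,-1,0.6]]' >/dev/null
python3 -m inch '[[0,0,0,-1,0.6],[0,0,0,-1,0.6],[0,0,0,-1,0.6],[0,0,0,-1,0.6],[0,0,0,-1,0.6]]' >/dev/null
python3 -m inch '[[0,0,0,-1,0.6],[0,0,0,-1,0.6],[0,0,0,-1,0.6],[0,0,0,-1,0.6],[0,0,0,-1,0.6]]'
python3 -m inch '[[0,0,0,-0.9,0.6],[0,0,0,0,0.6]]'
python3 go.py .376 -.341 .08 2.776
```

```text
time: 4.87
eef_pos: [0.1594, -0.5785, 0.2313]
tcp_rot: [[-0.893, 0.45, 0.0], [0.45, 0.893, 0.0], [-0.0, 0.0, -1.0]]
wrist_force: [-0.2, 0.4, 0.6]
gripper_width: 0.0514
gripper_force: 0.0
time: 5.03
eef_pos: [0.1594, -0.5785, 0.2313]
tcp_rot: [[-0.936, 0.352, -0.0], [0.352, 0.936, -0.0], [-0.0, -0.0, -1.0]]
wrist_force: [0.1, 0.8, -0.2]
gripper_width: 0.0513
gripper_force: 0.0
t 5.03 tcp [ 0.1594 -0.5785  0.2313] th 2.782 w 0.0513 gf 0.0 F [ 0.1  0.8 -0.2] q1,q6 [-1.52 -1.16]
yaw units 0.05 then tx ty tz [-4.7  11.97  6.05]
```

```bash

python3 -m inch '[[-0.4,1,0.4,0,0.6],[-0.4,1,0.4,0,0.6],[-0.4,1,0.4,0,0.6],[-0.4,1,0.4,0,0.6],[-0.4,1,0.5,0,0.6]]' >/dev/null
python3 -m inch '[[-0.4,1,0.5,0,0.6],[-0.4,1,0.5,0,0.6],[-0.4,1,0.5,0,0.6],[-0.4,1,0.5,0,0.6],[-0.4,1,0.5,0,0.6]]' >/dev/null
python3 -m inch '[[-0.4,1,0.5,0,0.6],[-0.3,0.97,0.5,0,0.6],[0,0,0,0,0.6]]' >/dev/null
python3 go.py .376 -.341 .016 2.776
python3 - <<'E'
from h import *
t=bot.capture("top");s=bot.capture("side")
for v in ([t],[s]): print(fit(v,"pan_lid",(.376,-.341),0,-.36))
save(s,"s2.png",(220,80,120,100),5)
E
```

```text
t 6.12 tcp [ 0.377  -0.3365  0.0887] th 2.776 w 0.0512 gf 0.0 F [ 0.4  1.1 -0.5] q1,q6 [-0.99 -0.62]
yaw units 0.0 then tx ty tz [-0.02 -0.18  2.91]
None
[ 0.3739331  -0.34138495 -0.40242234  0.07856482  1.        ]
```

View pics/s2.png

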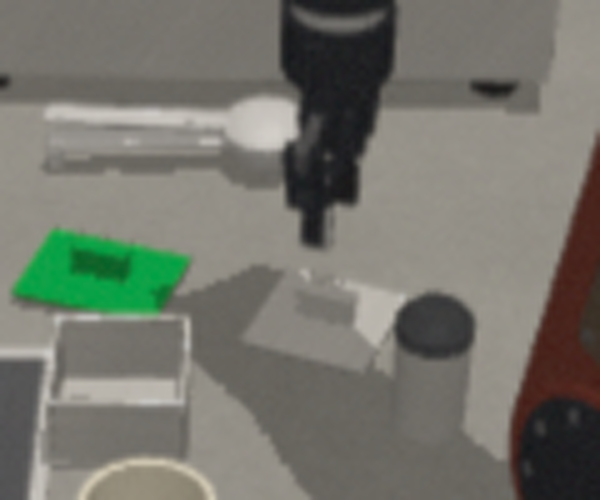

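The gripper is straight above the steel lid's bar, crop (325,290). I'll descend and grip.

```bash

python3 -m inch '[[0,-0.18,0.8,0,0.6],[0,0,0.8,0,0.6],[0,0,0.7,0,0.6],[0,0,0.4,0,0.6],[0,0,0.2,0,0.6]]' >/dev/null
python3 -m inch '[[0,0,0,0,0.6],[0,0,0,0,0],[0,0,0,0,0],[0,0,0,0,0],[0,0,0,0,0]]' 50
python3 -m inch '[[0,0,0,0,0],[0,0,0,0,0],[0,0,0,0,0],[0,0,0,0,0],[0,0,0,0,0]]' 50
python3 go.py .52 -.234 .14 3.14
```

```text
time: 7.15
eef_pos: [0.3749, -0.3458, 0.0201]
tcp_rot: [[-0.934, 0.357, 0.001], [0.357, 0.934, -0.002], [-0.002, -0.001, -1.0]]
wrist_force: [-0.7, 2.5, 6.7]
gripper_width: 0.0124
gripper_force: 50.6
time: 7.57
eef_pos: [0.3749, -0.3458, 0.0201]
tcp_rot: [[-0.934, 0.357, 0.001], [0.357, 0.934, -0.002], [-0.002, -0.001, -1.0]]
wrist_force: [-1.0, 0.8, 6.7]
gripper_width: 0.0127
gripper_force: 50.6
t 7.57 tcp [ 0.3749 -0.3458  0.0201] th 2.777 w 0.0127 gf 50.6 F [-1.   0.8  6.7] q1,q6 [-1.   -0.64]
yaw units -3.03 then tx ty tz [-5.8   4.48 -4.79]
```

```bash

python3 -m inch '[[0,0,-0.5,0,0],[0,0,-1,0,0],[0,0,-1,0,0],[0,0,-1,0,0],[0,0,-1,0,0]]' >/dev/null
python3 -m inch '[[0,0,0,-1,0],[0,0,0,-1,0],[0,0,0,-1,0],[-1,0.8,0,0,0],[-1,0.8,0,0,0]]' >/dev/null
python3 -m inch '[[-1,0.8,0,0,0],[-1,0.8,0,0,0],[-1,0.8,0,0,0],[-0.8,0.5,0,0,0],[0,0,0,0,0]]' >/dev/null
python3 go.py .52 -.234 .14 3.14
cat > held.py <<'E'
import sys; from h import *   # held.py lid container cx cy dz yaw : fit held lid & container in fresh pictures
n,dz=sys.argv[1],float(sys.argv[2]);c=n[:-4];cx,cy,yaw=map(float,sys.argv[3:6])
s=bot.read_state();P=np.array(s["eef_pos"]);t=bot.capture("top");d=bot.capture("side")
for v in ([t],[d]):
    r=fit(v,n,P[:2],P[2]-dz,yaw); print(n,"held, rel tcp",None if r is None else np.r_[r[:2]-P[:2],r[2:]].round(4))
    if len(sys.argv)<7:
        r=fit(v,c,(cx,cy),0,yaw); print(c,None if r is None else r.round(4))
save(t,"t%d.png"%t["shot"],None,1.5);save(d,"s%d.png"%d["shot"],None,1.5);print(t["shot"],d["shot"])
E
python3 held.py pan_lid .02 .52 -.234 0
```

```text
t 8.82 tcp [ 0.5225 -0.2306  0.1321] th 3.14 w 0.0126 gf 49.6 F [ 0.5 -0.2 -2.3] q1,q6 [-0.65 -0.64]
yaw units 0.0 then tx ty tz [ 0.1  -0.13 -0.32]
pan_lid held, rel tcp None
pan None
pan_lid held, rel tcp [-0.0026  0.0076  0.0241  0.1589  1.    ]
pan [ 0.5204 -0.2396  0.0437  0.0517  1.    ]
7 8
```

```bash
python3 - <<'E'
import cv2,numpy as np
a=cv2.imread('pics/t7.png');b=cv2.imread('pics/s8.png')
A=a[230:330,400:530];B=b[120:300,300:480]
cv2.imwrite('pics/v3.png',np.hstack([cv2.resize(A,(390,400)),cv2.resize(B,(400,400))]))
E
```

```text
(no output)
```

View pics/v3.png

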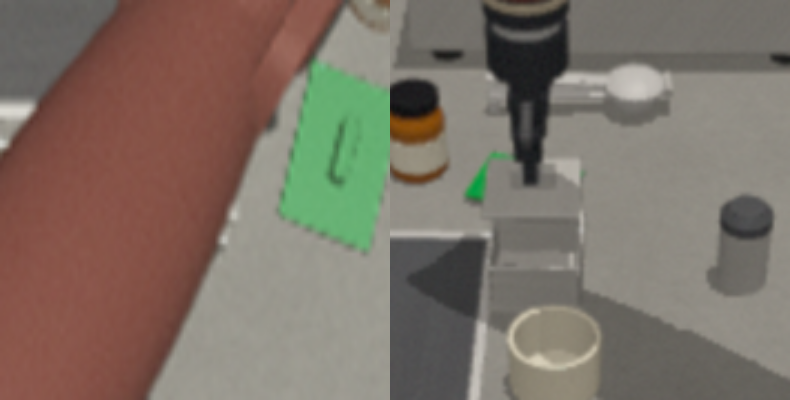

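The arm hides the top view, but the side view shows the lid above the pan at (530,190), with the pan at (535,275). To pin down the pan's y I'll take edge profiles from the unoccluded crop.

```bash
python3 - <<'E'
from h import *
t=bot.capture("top");im=cv2.imread("pics/c1.png").astype(float).mean(2)
def ex(v,lo): 
    g=np.gradient(v); return [(i+lo,round(g[i],1)) for i in range(1,len(g)-1) if abs(g[i])>2 and abs(g[i])>=abs(g[i-1]) and abs(g[i])>abs(g[i+1])]
e=ex(im[140:180,530:640].mean(0),530);print("cols",e)
f=ex(im[100:210,560:610].mean(1),100);print("rows",f)
raw=lambda u,v:[(u+.5)/3-.5+110,(v+.5)/3-.5+130]
for i,g in e: print(i,g,pt(t,raw(i,157),.058)[1].round(4))
for i,g in f: print(i,g,pt(t,raw(584,i),.058)[0].round(4))
s=bot.read_state();print(s["eef_pos"],s["time"])
E
```

```text
cols [(545, np.float64(-8.4)), (549, np.float64(19.2)), (554, np.float64(6.7)), (611, np.float64(-24.3)), (617, np.float64(16.4)), (621, np.float64(-10.4)), (624, np.float64(4.2))]
rows [(119, np.float64(16.8)), (123, np.float64(-24.3)), (127, np.float64(7.7)), (131, np.float64(17.9)), (185, np.float64(-2.0)), (188, np.float64(4.5)), (191, np.float64(-29.9)), (196, np.float64(8.2)), (198, np.float64(7.7))]
545 -8.4 -0.1823
549 19.2 -0.1875
554 6.7 -0.194
611 -24.3 -0.268
617 16.4 -0.2758
621 -10.4 -0.2809
624 4.2 -0.2848
119 16.8 0.566
123 -24.3 0.5606
127 7.7 0.5553
131 17.9 0.5499
185 -2.0 0.4784
188 4.5 0.4745
191 -29.9 0.4705
196 8.2 0.464
198 7.7 0.4613
[ 0.51923602 -0.2339213   0.13154891] 9.1667
```

The top-view edges put the pan at (0.518, -0.234), with a width of 93.5 mm as expected. The lid is within about 2 mm of it, so I'll lower.

```bash

python3 -m inch '[[0,0,0.8,0,0],[0,0,0.6,0,0],[0.04,0,0.4,0,0],[0,0,0.2,0,0],[0,0,0,0,0]]' >/dev/null
python3 -m inch '[[0,0,0.1,0,0],[0,0,0.1,0,0],[0,0,0,0,0],[0,0,0,0,0]]'
python3 go.py .518 -.234 .071 3.14
```

```text
time: 9.92
eef_pos: [0.519, -0.2334, 0.0767]
tcp_rot: [[-1.0, 0.005, 0.0], [0.005, 1.0, -0.0], [-0.0, -0.0, -1.0]]
wrist_force: [0.5, -1.5, -1.8]
gripper_width: 0.0126
gripper_force: 49.6
t 9.92 tcp [ 0.519  -0.2334  0.0767] th 3.137 w 0.0126 gf 49.6 F [ 0.5 -1.5 -1.8] q1,q6 [-0.65 -0.65]
yaw units -0.03 then tx ty tz [ 0.04 -0.02  0.23]
```

```bash

python3 -m inch '[[0.04,0,0.08,0,0],[0,0,0.08,0,0],[0,0,0.08,0,0],[0,0,0,0,0],[0,0,0,0,0]]'
```

```text
time: 10.33
eef_pos: [0.5179, -0.2333, 0.0711]
tcp_rot: [[-1.0, 0.005, 0.0], [0.005, 1.0, -0.0], [-0.0, -0.0, -1.0]]
wrist_force: [-2.7, 1.6, 6.9]
gripper_width: 0.0125
gripper_force: 50.7
```

It's at seated height with 7 N of reaction. I'll release, lift and move toward the tub lid.

```bash

python3 -m inch '[[0,0,0,0,0.5],[0,0,0,0,0.5],[0,0,0,0,0.5],[0,0,-0.3,0,0.5],[0,0,-0.6,0,0.5]]' >/dev/null
python3 -m inch '[[0,0,-1,0,0.6],[0,0,-1,1,0.6],[0,0,0,1,0.6],[0,0,0,0.5,0.6],[0,0,0,0,0.6]]' >/dev/null
python3 -m inch '[[0,0,0,0,0.6],[0,0,0,0,0.6]]' 
python3 go.py .5385 -.390 .06 2.84
python3 - <<'E'
from h import *
t=bot.capture("top");s=bot.capture("side")
for v in ([t],[s]):
  for n,x,a,z in (("tub_lid",(.5385,-.39),-.3,0),("pan_lid",(.518,-.234),0,.051)): r=fit(v,n,x,z,a);print(n,None if r is None else r.round(4))
save(s,"s4.png",(200,80,140,120),5)
E
```

```text
time: 11.33
eef_pos: [0.5177, -0.2331, 0.1426]
tcp_rot: [[-0.955, 0.298, -0.0], [0.298, 0.955, 0.0], [0.0, 0.0, -1.0]]
wrist_force: [0.2, 0.2, -0.5]
gripper_width: 0.0512
gripper_force: 0.0
t 11.33 tcp [ 0.5177 -0.2331  0.1426] th 2.839 w 0.0512 gf 0.0 F [ 0.2  0.2 -0.5] q1,q6 [-0.65 -0.35]
yaw units -0.01 then tx ty tz [-2.66 -5.74  3.31]
tub_lid [ 0.5388 -0.3912  2.8012  0.0499  1.    ]
pan_lid None
tub_lid [ 0.54   -0.3848 -0.3428  0.2239  1.    ]
pan_lid [ 0.5165 -0.2326 -0.0045  0.0241  1.    ]
```

View pics/s4.png

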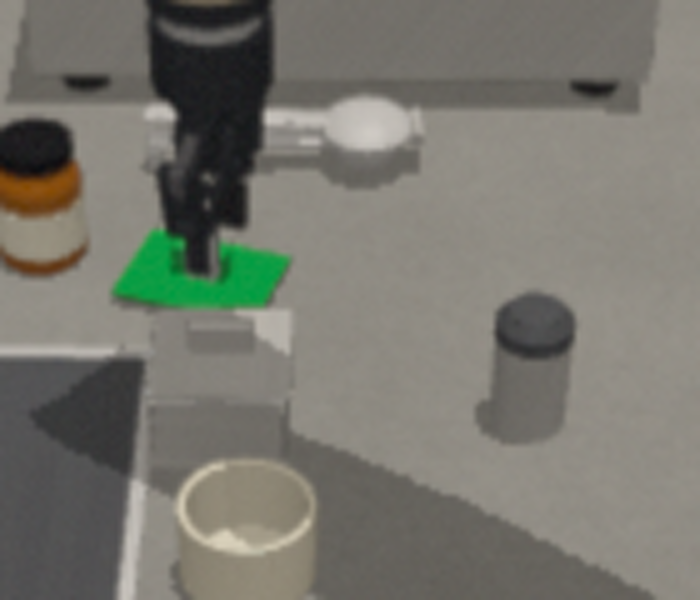

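The steel lid sits flush on the pan (its bar is at (220,330)). The tub lid fits at (0.5388,-0.391). Going there now.

```bash

python3 -m inch '[[-0.44,-0.96,0,0,0.6],[-0.44,-0.96,0,0,0.6],[-0.44,-0.96,0,0,0.6],[-0.44,-0.96,0.3,0,0.6],[-0.44,-0.96,1,0,0.6]]' >/dev/null
python3 -m inch '[[-0.44,-0.96,1,0,0.6],[0,0,1,0,0.6],[0,0,0,0,0.6],[0,0,0,0,0.6],[0,0,0,0,0.6]]' >/dev/null
python3 go.py .5388 -.391 .018 2.83
```

```text
t 12.47 tcp [ 0.5381 -0.3902  0.0619] th 2.838 w 0.0514 gf 0.0 F [0.2 0.5 0.7] q1,q6 [-0.82 -0.52]
yaw units 0.06 then tx ty tz [-0.04 -0.02  1.76]
```

```bash

python3 -m inch '[[-0.04,-0.03,0.6,0,0.6],[0,0,0.5,0,0.6],[0,0,0.4,0,0.6],[0,0,0.2,0,0.6],[0,0,0.06,0,0.6]]' >/dev/null
python3 -m inch '[[0,0,0,0,0.6],[0,0,0,0,0.6],[0,0,0,0,0],[0,0,0,0,0],[0,0,0,0,0]]' 50
python3 -m inch '[[0,0,0,0,0],[0,0,0,0,0],[0,0,0,0,0],[0,0,0,0,0]]' 
python3 go.py .5055 .2207 .15 3.25
```

```text
time: 13.3
eef_pos: [0.5385, -0.3916, 0.0168]
tcp_rot: [[-0.954, 0.3, 0.001], [0.3, 0.954, -0.0], [-0.001, -0.0, -1.0]]
wrist_force: [1.5, 2.1, 0.5]
gripper_width: 0.0152
gripper_force: 0.2
time: 13.63
eef_pos: [0.5386, -0.3918, 0.017]
tcp_rot: [[-0.954, 0.3, 0.001], [0.3, 0.954, -0.001], [-0.001, -0.001, -1.0]]
wrist_force: [-0.4, 1.9, 4.4]
gripper_width: 0.0128
gripper_force: 50.7
t 13.63 tcp [ 0.5386 -0.3918  0.017 ] th 2.837 w 0.0128 gf 50.7 F [-0.4  1.9  4.4] q1,q6 [-0.82 -0.52]
yaw units -3.44 then tx ty tz [-1.33 24.5  -5.32]
```

```bash

python3 -m inch '[[0,0,-0.5,0,0],[0,0,-1,0,0],[0,0,-1,0,0],[0,0,-1,0,0],[0,0,-1,0,0]]' >/dev/null
python3 -m inch '[[0,0,-0.8,-1,0],[0,0,0,-1,0],[0,0,0,-1,0],[0,0,0,-0.4,0],[-0.05,0.5,0,0,0]]' >/dev/null
python3 -m inch '[[-0.05,1,0,0,0],[-0.05,1,0,0,0],[-0.05,1,0,0,0],[-0.05,1,0,0,0],[-0.05,1,0,0,0]]' >/dev/null
python3 -m inch '[[-0.05,1,0,0,0],[-0.05,1,0,0,0],[-0.05,1,0,0,0],[-0.05,1,0,0,0],[-0.05,1,0,0,0]]'
python3 go.py .5055 .2207 .15 3.2416
```

```text
time: 15.3
eef_pos: [0.5244, -0.1277, 0.1492]
tcp_rot: [[-0.995, -0.103, -0.0], [-0.103, 0.995, -0.0], [0.0, -0.0, -1.0]]
wrist_force: [0.7, 0.3, -1.2]
gripper_width: 0.0128
gripper_force: 54.8
t 15.3 tcp [ 0.5244 -0.1277  0.1492] th -3.039 w 0.0128 gf 54.8 F [ 0.7  0.3 -1.2] q1,q6 [-0.48 -0.58]
yaw units 0.03 then tx ty tz [-0.64 13.94 -0.03]
```

```bash

python3 -m inch '[[-0.05,1,0,0,0],[-0.05,1,0,0,0],[-0.05,1,0,0,0],[-0.05,1,0,0,0],[-0.05,1,0,0,0]]' >/dev/null
python3 -m inch '[[-0.05,1,0,0,0],[-0.05,1,0,0,0],[-0.05,1,0,0,0],[-0.05,1,0,0,0],[-0.05,1,0,0,0]]' >/dev/null
python3 -m inch '[[-0.05,1,0,0,0],[-0.05,1,0,0,0],[-0.05,1,0,0,0],[-0.05,0.6,0,0,0],[0,0,0,0,0]]' >/dev/null
python3 -m inch '[[0,0,0,0,0],[0,0,0,0,0],[0,0,0,0,0]]' >/dev/null
python3 go.py .5055 .2207 .15 3.2416
python3 held.py tub_lid .017 .5055 .2207 .1
python3 - <<'E'
import cv2,numpy as np,glob
f=sorted(glob.glob('pics/[ts][0-9]*.png'),key=lambda f:int(f.split('/')[-1][1:-4]))
print(f)
b=cv2.imread([x for x in f if '/s' in x][-1])
cv2.imwrite('pics/v5.png',cv2.resize(b[250:500,250:500],(600,600),interpolation=cv2.INTER_CUBIC))
E
```

```text
t 16.8 tcp [0.5074 0.2102 0.1489] th -3.039 w 0.0128 gf 54.9 F [ 0.1 -0.5 -1. ] q1,q6 [0.15 0.05]
yaw units 0.02 then tx ty tz [ 0.03  0.42 -0.05]
tub_lid held, rel tcp [ 0.0126 -0.0341 -0.8133  0.8968  1.    ]
tub None
tub_lid held, rel tcp [ 6.000e-04 -6.000e-04  1.169e-01  1.928e-01  1.000e+00]
tub [0.5057 0.2208 0.1027 0.0335 1.    ]
12 13
['pics/s2.png', 'pics/s4.png', 'pics/t7.png', 'pics/s8.png', 'pics/t12.png', 'pics/s13.png']
```

View pics/v5.png

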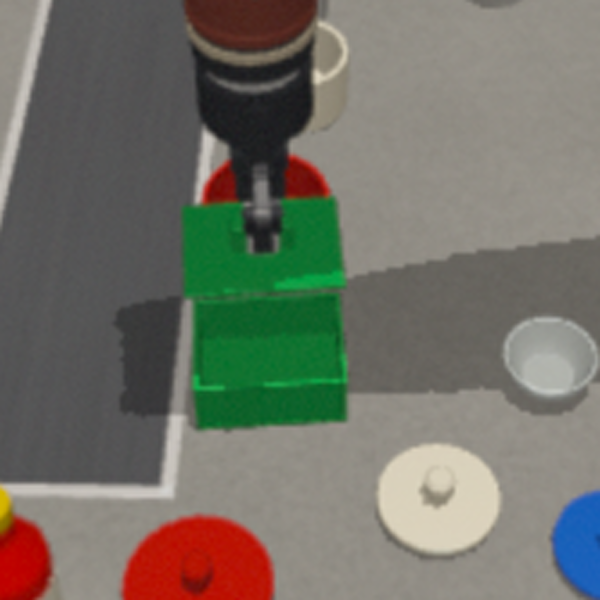

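The green lid hangs level above the tub at (262,245), with the tub at (270,360). The side fit puts the lid on the TCP axis. I'll move the last 10 mm and lower.

```bash

python3 -m inch '[[0.03,0.22,0,0,0],[0,0.2,0.4,0,0],[0,0,0.8,0,0],[0,0,0.8,0,0],[0,0,0.6,0,0]]' >/dev/null
python3 -m inch '[[0,0,0.3,0,0],[0,0,0.1,0,0],[0,0,0.1,0,0],[0,0,0,0,0],[0,0,0,0,0]]'
python3 go.py .5056 .2207 .06 3.2416
```

```text
time: 17.93
eef_pos: [0.5061, 0.2216, 0.0722]
tcp_rot: [[-0.995, -0.103, 0.001], [-0.103, 0.995, 0.0], [-0.001, 0.0, -1.0]]
wrist_force: [0.3, -0.6, -1.1]
gripper_width: 0.0124
gripper_force: 54.9
t 17.93 tcp [0.5061 0.2216 0.0722] th -3.038 w 0.0124 gf 54.9 F [ 0.3 -0.6 -1.1] q1,q6 [0.18 0.07]
yaw units 0.03 then tx ty tz [ 0.02 -0.03  0.49]
```

```bash

python3 -m inch '[[0,-0.03,0.1,0,0],[0,0,0.1,0,0],[0,0,0.1,0,0],[0,0,0,0,0],[0,0,0,0,0]]'
python3 -m inch '[[0,0,0.1,0,0],[0,0,0.1,0,0],[0,0,0,0,0],[0,0,0,0,0]]'
```

```text
time: 18.35
eef_pos: [0.5054, 0.2206, 0.0636]
tcp_rot: [[-0.995, -0.103, -0.0], [-0.103, 0.995, -0.0], [0.0, -0.0, -1.0]]
wrist_force: [0.0, -0.1, -1.0]
gripper_width: 0.0129
gripper_force: 54.9
time: 18.68
eef_pos: [0.5058, 0.2208, 0.0599]
tcp_rot: [[-0.995, -0.103, 0.001], [-0.103, 0.995, -0.0], [-0.001, -0.0, -1.0]]
wrist_force: [-4.4, -1.1, 10.1]
gripper_width: 0.0127
gripper_force: 56.4
```

Seated with 10 N of reaction. I'll release, lift and go to the red lid.

```bash

python3 -m inch '[[0,0,0,0,0.5],[0,0,0,0,0.5],[0,0,0,0,0.5],[0,0,-0.3,0,0.5],[0,0,-0.6,0,0.5]]' >/dev/null
python3 -m inch '[[0,0,-1,0,0.7],[0,0,-1,0.85,0.7],[0,0,0,0,0.7],[0,0,0,0,0.7],[0,0,0,0,0.7]]' >/dev/null
python3 go.py .5453 .396 .06 3.1416
python3 - <<'E'
from h import *
t=bot.capture("top");s=bot.capture("side")
for v in ([t],[s]):
  for n,x,a,z in (("ramekin_lid",(.5453,.396),0,0),("crock_lid",(.381,.3275),0,0),("tub_lid",(.5056,.2207),.1,.043)): r=fit(v,n,x,z,a);print(n,None if r is None else r.round(4))
E
```

```text
t 19.52 tcp [0.5055 0.2207 0.1311] th -3.139 w 0.0598 gf 0.0 F [-0.3 -0.3 -0.4] q1,q6 [0.17 0.17]
yaw units 0.02 then tx ty tz [-1.59  7.01  2.84]
ramekin_lid None
crock_lid None
tub_lid [0.5228 0.2035 0.4738 0.476  1.    ]
ramekin_lid [0.5449 0.396  0.0262 0.0217 1.    ]
crock_lid None
tub_lid [0.506  0.2195 0.0892 0.0547 1.    ]
```

The tub lid fits as seated (0.506,0.2195). Going to the red lid.

```bash

python3 -m inch '[[-0.23,1,0,0,0.7],[-0.23,1,0,0,0.7],[-0.23,1,0,0,0.7],[-0.23,1,0,0,0.7],[-0.23,1,0.5,0,0.7]]' >/dev/null
python3 -m inch '[[-0.23,1,1,0,0.7],[-0.2,1,1,0,0.7],[0,0,0.4,0,0.7],[0,0,0,0,0.7],[0,0,0,0,0.7]]' >/dev/null
python3 -m inch '[[0,0,0,0,0.7]]' >/dev/null
python3 go.py .545 .396 .018 3.1416
```

```text
t 20.83 tcp [0.5456 0.3953 0.0603] th -3.141 w 0.06 gf 0.0 F [0.5 0.2 0.9] q1,q6 [0.43 0.43]
yaw units 0.01 then tx ty tz [0.02 0.03 1.69]
```

```bash

python3 -m inch '[[0.02,0.03,0.6,0,0.7],[0,0,0.5,0,0.7],[0,0,0.4,0,0.7],[0,0,0.2,0,0.7],[0,0,0,0,0.7]]' >/dev/null
python3 -m inch '[[0,0,0,0,0.7],[0,0,0,0,0.7],[0,0,0,0,0],[0,0,0,0,0],[0,0,0,0,0]]' 50
python3 -m inch '[[0,0,0,0,0],[0,0,0,0,0],[0,0,0,0,0],[0,0,0,0,0]]' 
python3 go.py .5134 .0795 .15 3.1416
python3 - <<'E'
from h import *
s=bot.capture("side");save(s,"v6.png",(180,190,220,190),3.5)
print([(np.round(x["point"]),round(x["conf"],2),pt(s,x["point"],0)[:2].round(3)) for x in bot.spot_point(s,"crock_lid")])
E
```

```text
time: 21.67
eef_pos: [0.5446, 0.3967, 0.0167]
tcp_rot: [[-1.0, -0.001, 0.001], [-0.001, 1.0, 0.0], [-0.001, 0.0, -1.0]]
wrist_force: [-0.4, 6.1, 2.2]
gripper_width: 0.0238
gripper_force: 2.0
time: 22.0
eef_pos: [0.5447, 0.3968, 0.0169]
tcp_rot: [[-1.0, -0.001, 0.001], [-0.001, 1.0, 0.0], [-0.001, 0.0, -1.0]]
wrist_force: [-0.4, -0.7, 5.6]
gripper_width: 0.0198
gripper_force: 49.0
t 22.0 tcp [0.5447 0.3968 0.0169] th -3.14 w 0.0198 gf 49.0 F [-0.4 -0.7  5.6] q1,q6 [0.44 0.43]
yaw units 0.01 then tx ty tz [  1.25 -12.69  -5.32]
[(array([338., 319.]), 0.93, array([0.256, 0.361])), (array([311., 356.]), 0.7, array([0.33 , 0.461])), (array([290., 309.]), 0.66, array([0.375, 0.335])), (array([240., 233.]), 0.64, array([0.516, 0.083]))]
```

View pics/v6.png

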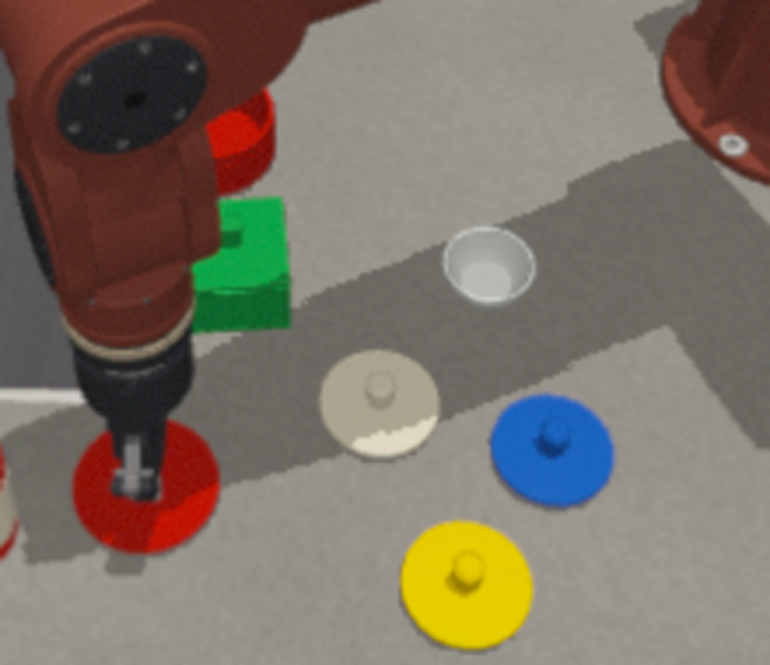

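The red lid is gripped at (140,480), and the white lid is unmoved at (380,403). Carrying the red lid to the ramekin.

```bash

python3 -m inch '[[0,0,-0.5,0,0],[0,0,-1,0,0],[0,0,-1,0,0],[0,0,-1,0,0],[0,0,-1,0,0]]' >/dev/null
python3 -m inch '[[0,0,-0.8,0,0],[0.1,-0.5,0,0,0],[0.1,-1,0,0,0],[0.1,-1,0,0,0],[0.1,-1,0,0,0]]' >/dev/null
python3 -m inch '[[0.1,-1,0,0,0],[0.1,-1,0,0,0],[0.1,-1,0,0,0],[0.1,-1,0,0,0],[0.1,-1,0,0,0]]' >/dev/null
python3 -m inch '[[0.1,-1,0,0,0],[0.1,-1,0,0,0],[0.1,-1,0,0,0],[0.05,-1,0,0,0],[0,-0.2,0,0,0]]' >/dev/null
python3 -m inch '[[0,0,0,0,0],[0,0,0,0,0],[0,0,0,0,0]]' >/dev/null
python3 go.py .5134 .0795 .15 3.1416
python3 held.py ramekin_lid .017 .5134 .0795 0
```

```text
t 24.02 tcp [0.5134 0.0798 0.1489] th -3.14 w 0.0196 gf 49.3 F [ 0.7 -0.6 -1.3] q1,q6 [-0.1 -0.1]
yaw units 0.02 then tx ty tz [ 0.   -0.01 -0.04]
ramekin_lid held, rel tcp [ 0.0319 -0.0296 -0.1309  0.8349  1.    ]
ramekin [ 0.5901  0.0062 -0.6     1.      1.    ]
ramekin_lid held, rel tcp [ 0.0013 -0.0028 -0.0377  0.3631  1.    ]
ramekin [0.5151 0.0802 0.0426 0.0491 1.    ]
17 18
```

```bash

python3 -m inch '[[-0.02,0,0.8,0,0],[0,0,0.8,0,0],[0,0,0.7,0,0],[0,0,0.3,0,0],[0,0,0.2,0,0]]' >/dev/null
python3 -m inch '[[0,0,0.1,0,0],[0,0,0.1,0,0],[0,0,0,0,0],[0,0,0,0,0]]'
python3 -m inch '[[0,0,0.1,0,0],[0,0,0.1,0,0],[0,0,0,0,0],[0,0,0,0,0]]'
```

```text
time: 25.07
eef_pos: [0.5145, 0.0789, 0.0745]
tcp_rot: [[-1.0, -0.001, 0.001], [-0.001, 1.0, -0.0], [-0.001, -0.0, -1.0]]
wrist_force: [0.5, -0.6, -2.3]
gripper_width: 0.0196
gripper_force: 49.3
time: 25.4
eef_pos: [0.5139, 0.079, 0.0686]
tcp_rot: [[-1.0, -0.001, -0.0], [-0.001, 1.0, -0.0], [0.0, -0.0, -1.0]]
wrist_force: [0.2, 0.4, -1.0]
gripper_width: 0.0198
gripper_force: 49.3
```

```bash

python3 -m inch '[[0,0,0.1,0,0],[0,0,0.1,0,0],[0,0,0,0,0],[0,0,0,0,0]]'
python3 -m inch '[[0,0,0.05,0,0],[0,0,0,0,0],[0,0,0,0,0]]'
```

```text
time: 25.73
eef_pos: [0.5142, 0.0791, 0.0639]
tcp_rot: [[-1.0, -0.001, 0.0], [-0.001, 1.0, 0.0], [-0.0, 0.0, -1.0]]
wrist_force: [-0.3, 1.8, 2.2]
gripper_width: 0.0196
gripper_force: 49.7
time: 25.98
eef_pos: [0.5142, 0.0791, 0.0638]
tcp_rot: [[-1.0, -0.001, 0.001], [-0.001, 1.0, 0.0], [-0.001, 0.0, -1.0]]
wrist_force: [-6.6, 2.0, 12.9]
gripper_width: 0.0198
gripper_force: 50.7
```

```bash

python3 -m inch '[[0,0,0,0,0.6],[0,0,0,0,0.6],[0,0,0,0,0.6],[0,0,-0.3,0,0.6],[0,0,-0.6,0,0.6]]' >/dev/null
python3 -m inch '[[0,0,-1,0,0.7],[0,0,-1,0,0.7],[0.5,1,0,0,0.7],[0.5,1,0,0,0.7],[0.5,1,0,0,0.7]]' >/dev/null
python3 -m inch '[[0.5,1,0,0,0.7],[0.5,1,0,0,0.7],[0.5,1,0,0,0.7],[0.5,1,0,0,0.7],[0.6,1,0,0,0.7]]' >/dev/null
python3 -m inch '[[0.6,1,0,0,0.7],[0.6,1,0.5,0,0.7],[0,0,1,0,0.7],[0,0,0.8,0,0.7],[0,0,0,0,0.7]]' >/dev/null
python3 -m inch '[[0,0,0,0,0.7],[0,0,0,0,0.7]]' >/dev/null
python3 go.py .381 .3275 .018 3.1416
python3 - <<'E'
from h import *
s=bot.capture("side")
for n,x,a,z in (("crock_lid",(.381,.3275),0,0),("ramekin_lid",(.514,.079),0,.047),("tub_lid",(.506,.22),.1,.043)): r=fit([s],n,x,z,a);print(n,None if r is None else r.round(4))
save(s,"v7.png",(180,140,220,190),3.5)
E
```

```text
t 27.82 tcp [0.3819 0.3288 0.0789] th -3.141 w 0.06 gf 0.0 F [-0.1 -0.1  1. ] q1,q6 [0.45 0.45]
yaw units 0.01 then tx ty tz [ 0.04 -0.05  2.44]
crock_lid [ 0.3806  0.3273 -0.0647  0.2434  1.    ]
ramekin_lid [0.5152 0.0782 0.1566 0.0483 1.    ]
tub_lid [0.5071 0.2202 0.105  0.0456 1.    ]
```

View pics/v7.png

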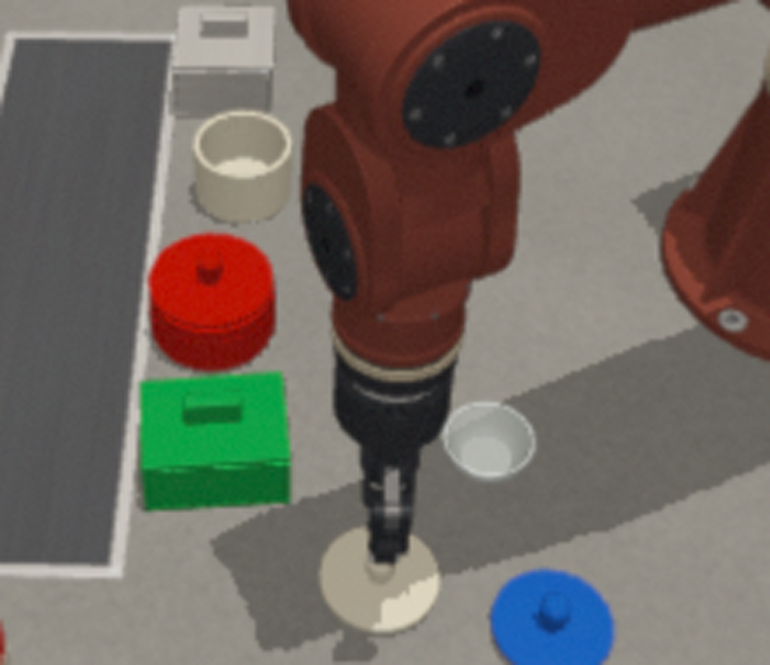

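The red, green and steel lids are seated flush, and the gripper is above the white lid's knob at (380,565). Descending.

```bash

python3 -m inch '[[0.04,-0.05,0.8,0,0.7],[0,0,0.8,0,0.7],[0,0,0.5,0,0.7],[0,0,0.25,0,0.7],[0,0,0.1,0,0.7]]' >/dev/null
python3 -m inch '[[0,0,0,0,0.7],[0,0,0,0,0.7],[0,0,0,0,0],[0,0,0,0,0],[0,0,0,0,0]]' 50
python3 -m inch '[[0,0,0,0,0],[0,0,0,0,0],[0,0,0,0,0],[0,0,0,0,0]]' 
python3 go.py .495 -.082 .16 3.1416
python3 - <<'E'
from h import *
s=bot.capture("side");t=bot.capture("top")
for v in ([t],[s]): r=fit(v,"crock",(.495,-.082),0,0);print("crock",None if r is None else r.round(4))
E
```

```text
time: 28.85
eef_pos: [0.3806, 0.3278, 0.0169]
tcp_rot: [[-1.0, -0.001, 0.001], [-0.001, 1.0, 0.0], [-0.001, 0.0, -1.0]]
wrist_force: [-0.2, 4.5, 1.8]
gripper_width: 0.0242
gripper_force: 2.2
time: 29.18
eef_pos: [0.3806, 0.3278, 0.0171]
tcp_rot: [[-1.0, -0.001, 0.001], [-0.001, 1.0, 0.0], [-0.001, 0.0, -1.0]]
wrist_force: [-0.8, -0.1, 6.4]
gripper_width: 0.0196
gripper_force: 48.9
t 29.18 tcp [0.3806 0.3278 0.0171] th -3.14 w 0.0196 gf 48.9 F [-0.8 -0.1  6.4] q1,q6 [0.45 0.45]
yaw units 0.01 then tx ty tz [ -4.58 -16.39  -5.72]
crock [ 0.4929 -0.0855  0.0344  0.0222  1.    ]
crock [ 0.4946 -0.0883  0.1425  0.1034  1.    ]
```

```bash
python3 - <<'E'
from h import *
t=bot.capture("top");save(t,"c2.png",(240,160,60,60),10)
im=t["image"].astype(float).mean(2);big=cv2.resize(im[160:220,240:300],None,fx=10,fy=10,interpolation=cv2.INTER_CUBIC)
def ex(v): 
    g=np.gradient(v)*10; return [(i,round(g[i])) for i in range(1,len(g)-1) if abs(g[i])>25 and abs(g[i])>=abs(g[i-1]) and abs(g[i])>abs(g[i+1])]
raw=lambda u,v:[(u+.5)/10-.5+240,(v+.5)/10-.5+160]
e=proj(t,[[.4935,-.0845,.062]])[0];u,v=int((e[0]-240+.5)*10),int((e[1]-160+.5)*10);print(e,u,v)
for i,g in ex(big[v-15:v+15].mean(0)): print("col",i,g,pt(t,raw(i,v),.062)[1].round(4))
for i,g in ex(big[:,u-15:u+15].mean(1)): print("row",i,g,pt(t,raw(u,i),.062)[0].round(4))
E
```

```text
[266.25062978 187.18281122] 267 276
col 154 29 -0.0407
col 349 -51 -0.1163
col 368 56 -0.1236
col 380 -71 -0.1283
col 518 -56 -0.1818
col 534 77 -0.188
row 95 41 0.5657
row 105 70 0.5617
row 129 -59 0.552
row 167 59 0.5369
row 180 -99 0.5317
row 194 27 0.5261
row 205 63 0.5217
row 389 -89 0.4492
```

View pics/c2.png

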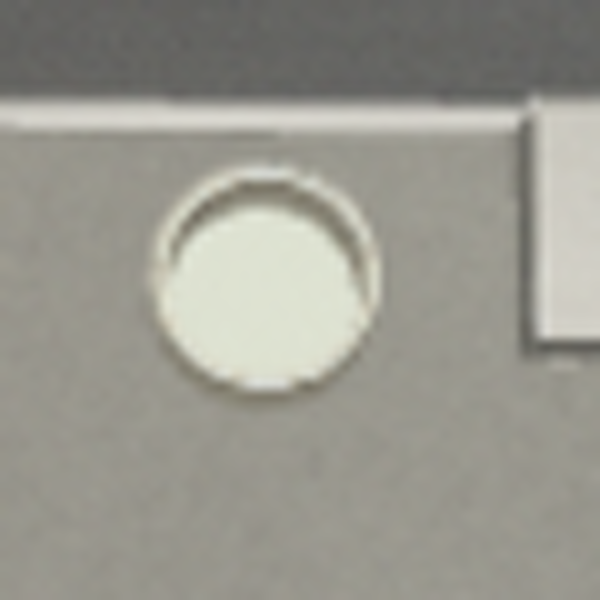

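The crop shows the crock's rim circle at (267,278), which puts it at (0.493,-0.0845) with diameter 87.6 mm as expected. Carrying the white lid there.

```bash

python3 -m inch '[[0,0,-0.5,0,0],[0,0,-1,0,0],[0,0,-1,0,0],[0,0,-1,0,0],[0,0,-1,0,0]]' >/dev/null
python3 -m inch '[[0,0,-1,0,0],[-0.25,-0.5,-0.2,0,0],[-0.25,-1,0,0,0],[-0.25,-1,0,0,0],[-0.25,-1,0,0,0]]' >/dev/null
python3 -m inch '[[-0.25,-1,0,0,0],[-0.25,-1,0,0,0],[-0.25,-1,0,0,0],[-0.25,-1,0,0,0],[-0.25,-1,0,0,0]]' >/dev/null
python3 -m inch '[[-0.25,-1,0,0,0],[-0.25,-1,0,0,0],[-0.25,-1,0,0,0],[-0.25,-1,0,0,0],[-0.25,-1,0,0,0]]' >/dev/null
python3 -m inch '[[-0.25,-1,0,0,0],[-0.25,-1,0,0,0],[-0.25,-1,0,0,0],[0,0,0,0,0],[0,0,0,0,0]]' >/dev/null
python3 -m inch '[[0,0,0,0,0],[0,0,0,0,0]]' >/dev/null
python3 go.py .493 -.0845 .072 3.1416
python3 held.py crock_lid .017 .493 -.0845 0
python3 - <<'E'
import cv2,glob
f=max(glob.glob('pics/s[0-9]*.png'),key=lambda f:int(f.split('/')[-1][1:-4]))
cv2.imwrite('pics/v9.png',cv2.resize(cv2.imread(f)[150:350,270:470],(600,600),interpolation=cv2.INTER_CUBIC))
E
```

```text
t 31.68 tcp [ 0.4867 -0.0839  0.159 ] th -3.14 w 0.0197 gf 49.3 F [ 0.2 -0.6 -2.1] q1,q6 [-0.44 -0.44]
yaw units 0.02 then tx ty tz [-0.25 -0.02  3.48]
crock_lid held, rel tcp None
crock None
crock_lid held, rel tcp [ 9.000e-04 -2.000e-04 -2.170e-02  2.276e-01  1.000e+00]
crock [ 0.4949 -0.0796 -0.1203  0.0818  1.    ]
23 24
```

View pics/v9.png

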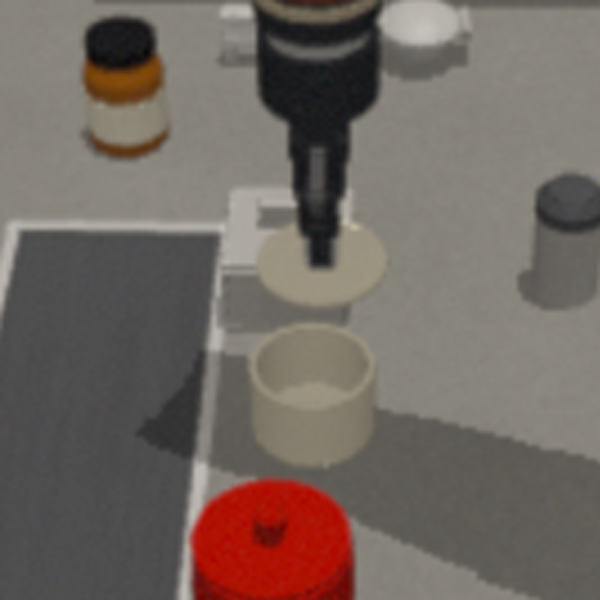

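The white lid is held level at (320,262), above the crock at (312,395). I'll correct 6.5 mm in x and lower.

```bash

python3 -m inch '[[-0.27,-0.02,0.4,0,0],[0,0,0.8,0,0],[0,0,0.8,0,0],[0,0,0.6,0,0],[0,0,0.2,0,0]]' >/dev/null
python3 -m inch '[[0,0,0.1,0,0],[0,0,0.1,0,0],[0,0,0.1,0,0],[0,0,0,0,0],[0,0,0,0,0]]'
python3 -m inch '[[0,0,0.1,0,0],[0,0,0.1,0,0],[0,0,0,0,0],[0,0,0,0,0]]'
```

```text
time: 32.82
eef_pos: [0.4941, -0.0855, 0.0819]
tcp_rot: [[-1.0, -0.001, 0.001], [-0.001, 1.0, -0.0], [-0.001, -0.0, -1.0]]
wrist_force: [0.1, 0.7, -1.6]
gripper_width: 0.0197
gripper_force: 49.3
time: 33.15
eef_pos: [0.4937, -0.0853, 0.0762]
tcp_rot: [[-1.0, -0.001, 0.0], [-0.001, 1.0, -0.0], [-0.0, -0.0, -1.0]]
wrist_force: [-0.3, -0.1, -0.8]
gripper_width: 0.0196
gripper_force: 49.3
```

```bash

python3 -m inch '[[0,0,0.1,0,0],[0,0,0.1,0,0],[0,0,0,0,0],[0,0,0,0,0]]'
python3 -m inch '[[0,0,0.03,0,0],[0,0,0,0,0],[0,0,0,0,0]]'
```

```text
time: 33.48
eef_pos: [0.4941, -0.0852, 0.0721]
tcp_rot: [[-1.0, -0.001, 0.001], [-0.001, 1.0, 0.0], [-0.001, 0.0, -1.0]]
wrist_force: [-0.8, 2.3, 7.7]
gripper_width: 0.0197
gripper_force: 50.1
time: 33.73
eef_pos: [0.4942, -0.0852, 0.0721]
tcp_rot: [[-1.0, -0.002, 0.001], [-0.002, 1.0, -0.0], [-0.001, -0.0, -1.0]]
wrist_force: [-4.2, 3.5, 14.3]
gripper_width: 0.0195
gripper_force: 50.7
```

Seated. I'll release, lift, back off to in front of the crock and look over all the lids.

```bash

python3 -m inch '[[0,0,0,0,0.6],[0,0,0,0,0.6],[0,0,0,0,0.6],[0,0,-0.3,0,0.6],[0,0,-0.6,0,0.6]]' >/dev/null
python3 -m inch '[[0,0,-1,0,0.4],[0,0,-0.8,0,0.4],[1,0,0,0,0.4],[1,0,0,0,0.4],[1,0,0,0,0.4]]' >/dev/null
python3 -m inch '[[0.8,0,0,0,0.4],[0,0,0,0,0.4],[0,0,0,0,0.4]]'
python3 go.py .395 -.085 .032 3.1416
python3 - <<'E'
from h import *
t=bot.capture("top");s=bot.capture("side")
for v in ([t],[s]):
  for n,x,a,z in (("crock_lid",(.494,-.085),0,.055),("ramekin_lid",(.514,.079),0,.047),("tub_lid",(.506,.22),.1,.043),("pan_lid",(.518,-.234),0,.051)): r=fit(v,n,x,z,a);print(n,None if r is None else r.round(4))
a=cv2.resize(t["image"][120:230,150:350,::-1],(800,440),interpolation=cv2.INTER_CUBIC);cv2.imwrite("pics/v10.png",a)
for z in [0]: print([pt(t,q,0)[:2].round(3) for q in ((166,172),(322.5,172),(322,131),(168,131))])
E
```

```text
time: 34.82
eef_pos: [0.3987, -0.0857, 0.1387]
tcp_rot: [[-1.0, -0.0, 0.001], [-0.0, 1.0, -0.001], [-0.001, -0.001, -1.0]]
wrist_force: [0.5, -0.6, 0.1]
gripper_width: 0.034
gripper_force: 0.0
t 34.82 tcp [ 0.3987 -0.0857  0.1387] th -3.141 w 0.034 gf 0.0 F [ 0.5 -0.6  0.1] q1,q6 [-0.54 -0.54]
yaw units 0.0 then tx ty tz [0.15 0.03 4.27]
crock_lid None
ramekin_lid [0.5133 0.0775 0.085  0.0125 1.    ]
tub_lid [0.5057 0.218  0.1366 0.0456 1.    ]
pan_lid [ 0.515  -0.2368 -0.0214  0.1725  1.    ]
crock_lid [ 0.4944 -0.0855  0.114   0.0482  1.    ]
ramekin_lid [0.5152 0.0773 0.0652 0.0365 1.    ]
tub_lid [0.506  0.2196 0.0981 0.0251 1.    ]
pan_lid [ 0.5167 -0.237  -0.0189  0.0166  1.    ]
[array([0.567, 0.32 ]), array([ 0.569, -0.314]), array([ 0.743, -0.317]), array([0.74 , 0.319])]
```

View pics/v10.png

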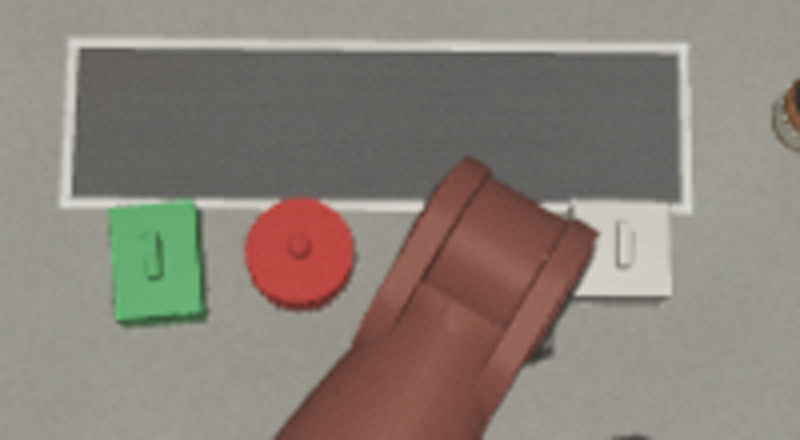

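All four lids are seated: green (155,255), red (298,250) and steel (623,245) in the top view, and white by the side fit. The strip spans x from about 0.568 to 0.742, so I'll aim for x=0.655. Starting the crock push.

```bash

python3 -m inch '[[0.15,0.03,1,0,0.4],[0,0,1,0,0.4],[0,0,1,0,0.4],[0,0,1,0,0.4],[0,0,0.27,0,0.4]]' >/dev/null
python3 -m inch '[[0,0,0,0,0.4],[0,0,0,0,0.4],[-0.5,0,0,0,0.4],[-0.5,0,0,0,0.4],[-0.2,0,0,0,0.4]]' >/dev/null
python3 -m inch '[[-0.08,0,0,0,0.4],[-0.08,0,0,0,0.4],[-0.08,0,0,0,0.4],[-0.08,0,0,0,0.4],[-0.08,0,0,0,0.4]]' | egrep 'eef|wrist'
python3 -m inch '[[-0.08,0,0,0,0.4],[-0.08,0,0,0,0.4],[-0.08,0,0,0,0.4],[-0.08,0,0,0,0.4],[-0.08,0,0,0,0.4]]' | egrep 'eef|wrist'
python3 -m inch '[[-0.08,0,0,0,0.4],[-0.08,0,0,0,0.4],[-0.08,0,0,0,0.4],[-0.08,0,0,0,0.4],[-0.08,0,0,0,0.4]]' | egrep 'eef|wrist'
```

```text
eef_pos: [0.4349, -0.0846, 0.0314]
wrist_force: [0.2, -0.5, 0.2]
eef_pos: [0.4445, -0.0845, 0.0311]
wrist_force: [-5.5, 1.3, 3.6]
eef_pos: [0.4542, -0.0844, 0.0311]
wrist_force: [-6.4, 1.0, 4.2]
```

Contact came where expected, at about 6 N. Continuing the push to TCP x≈0.603.

```bash

python3 -m inch '[[-0.1,0,0,0,0.4],[-0.13,0,0,0,0.4],[-0.16,0,0,0,0.4],[-0.18,0,0,0,0.4],[-0.2,0,0,0,0.4]]' | egrep 'eef|wrist'
python3 -m inch '[[-0.2,0,0,0,0.4],[-0.2,0,0,0,0.4],[-0.2,0,0,0,0.4],[-0.2,0,0,0,0.4],[-0.2,0,0,0,0.4]]' | egrep 'eef|wrist'
python3 -m inch '[[-0.2,0,0,0,0.4],[-0.2,0,0,0,0.4],[-0.2,0,0,0,0.4],[-0.2,0,0,0,0.4],[-0.2,0,0,0,0.4]]' | egrep 'eef|wrist'
python3 -m inch '[[-0.2,0,0,0,0.4],[-0.2,0,0,0,0.4],[-0.2,0,0,0,0.4],[-0.2,0,0,0,0.4],[-0.2,0,0,0,0.4]]' | egrep 'eef|wrist'
python3 -m inch '[[-0.2,0,0,0,0.4],[-0.2,0,0,0,0.4],[-0.2,0,0,0,0.4],[-0.2,0,0,0,0.4],[-0.2,0,0,0,0.4]]' | egrep 'eef|wrist'
python3 -m inch '[[-0.2,0,0,0,0.4],[-0.2,0,0,0,0.4],[-0.2,0,0,0,0.4],[-0.2,0,0,0,0.4],[-0.15,0,0,0,0.4]]' | egrep 'eef|wrist'
python3 -m inch '[[-0.1,0,0,0,0.4],[-0.05,0,0,0,0.4],[0,0,0,0,0.4],[0,0,0,0,0.4]]' | egrep 'eef|wrist'
```

```text
eef_pos: [0.4735, -0.0844, 0.0311]
wrist_force: [-6.2, -0.3, 4.6]
eef_pos: [0.4986, -0.0844, 0.0311]
wrist_force: [-6.0, -0.6, 3.6]
eef_pos: [0.5236, -0.0844, 0.0311]
wrist_force: [-6.5, -0.1, 5.4]
eef_pos: [0.5486, -0.0844, 0.0311]
wrist_force: [-6.1, -0.2, 4.6]
eef_pos: [0.5735, -0.0844, 0.0311]
wrist_force: [-7.0, -0.2, 4.6]
eef_pos: [0.5974, -0.0844, 0.0311]
wrist_force: [-6.5, 0.2, 4.9]
eef_pos: [0.6012, -0.0844, 0.0311]
wrist_force: [-4.8, 0.2, 2.3]
```

The crock has arrived. Retreating and moving to the pan's front.

```bash

python3 -m inch '[[0.3,0,0,0,0.4],[1,0,0,0,0.4],[1,0,0,0,0.4],[1,0,0,0,0.4],[1,0,-0.5,0,0.4]]' >/dev/null
python3 -m inch '[[1,0,-1,0,0.4],[1,0,-1,0,0.4],[1,0,-1,0,0.4],[0.2,-1,-0.5,0,0.4],[0,-1,0,0,0.4]]' >/dev/null
python3 -m inch '[[0,-1,0,0,0.4],[0,-1,0,0,0.4],[0,-1,0,0,0.4],[0,-1,0.5,0,0.4],[0,0,1,0,0.4]]' >/dev/null
python3 -m inch '[[0,0,1,0,0.4],[0,0,0.8,0,0.4],[0,0,0,0,0.4],[0,0,0,0,0.4],[0,0,0,0,0.4]]' >/dev/null
python3 go.py .445 -.235 .032 3.1416
python3 - <<'E'
from h import *
s=bot.capture("side")
for n,x,a,z in (("crock",(.653,-.085),0,0),("crock_lid",(.653,-.085),0,.055),("pan_lid",(.518,-.235),0,.051)): r=fit([s],n,x,z,a);print(n,None if r is None else r.round(4))
E
```

```text
t 41.9 tcp [ 0.4148 -0.2351  0.0501] th -3.14 w 0.0342 gf 0.0 F [-0.4  0.1  0.3] q1,q6 [-0.79 -0.79]
yaw units 0.01 then tx ty tz [-1.21  0.    0.72]
crock [ 0.651  -0.0854  0.1438  0.3268  1.    ]
crock_lid [ 0.653  -0.0886  0.0959  0.0643  1.    ]
pan_lid [ 0.5168 -0.2333  1.5596  0.0191  1.    ]
```

```bash

python3 -m inch '[[-0.5,0,0.5,0,0.4],[-0.5,0,0.22,0,0.4],[-0.2,0,0,0,0.4],[-0.08,0,0,0,0.4],[-0.08,0,0,0,0.4]]' | egrep 'eef|wrist'
python3 -m inch '[[-0.08,0,0,0,0.4],[-0.08,0,0,0,0.4],[-0.08,0,0,0,0.4],[-0.08,0,0,0,0.4],[-0.08,0,0,0,0.4]]' | egrep 'eef|wrist'
python3 -m inch '[[-0.08,0,0,0,0.4],[-0.08,0,0,0,0.4],[-0.08,0,0,0,0.4],[-0.08,0,0,0,0.4],[-0.08,0,0,0,0.4]]' | egrep 'eef|wrist'
python3 -m inch '[[-0.08,0,0,0,0.4],[-0.08,0,0,0,0.4],[-0.08,0,0,0,0.4],[-0.08,0,0,0,0.4],[-0.08,0,0,0,0.4]]' | egrep 'eef|wrist'
```

```text
eef_pos: [0.4486, -0.2347, 0.0314]
wrist_force: [0.3, -0.1, 0.6]
eef_pos: [0.4585, -0.2347, 0.031]
wrist_force: [0.2, 0.0, 0.2]
eef_pos: [0.4676, -0.2346, 0.0308]
wrist_force: [-7.1, 0.3, 4.1]
eef_pos: [0.4776, -0.2346, 0.0308]
wrist_force: [-8.6, 0.1, 5.0]
```

```bash

python3 -m inch '[[-0.1,0,0,0,0.4],[-0.13,0,0,0,0.4],[-0.16,0,0,0,0.4],[-0.18,0,0,0,0.4],[-0.2,0,0,0,0.4]]' | egrep 'eef|wrist'
python3 -m inch '[[-0.2,0,0,0,0.4],[-0.2,0,0,0,0.4],[-0.2,0,0,0,0.4],[-0.2,0,0,0,0.4],[-0.2,0,0,0,0.4]]' | egrep 'eef|wrist'
python3 -m inch '[[-0.2,0,0,0,0.4],[-0.2,0,0,0,0.4],[-0.2,0,0,0,0.4],[-0.2,0,0,0,0.4],[-0.2,0,0,0,0.4]]' | egrep 'eef|wrist'
python3 -m inch '[[-0.2,0,0,0,0.4],[-0.2,0,0,0,0.4],[-0.2,0,0,0,0.4],[-0.2,0,0,0,0.4],[-0.2,0,0,0,0.4]]' | egrep 'eef|wrist'
python3 -m inch '[[-0.2,0,0,0,0.4],[-0.2,0,0,0,0.4],[-0.2,0,0,0,0.4],[-0.15,0,0,0,0.4],[-0.1,0,0,0,0.4]]' | egrep 'eef|wrist'
python3 -m inch '[[-0.05,0,0,0,0.4],[0,0,0,0,0.4],[0,0,0,0,0.4]]' | egrep 'eef|wrist'
```

```text
eef_pos: [0.4968, -0.2346, 0.0308]
wrist_force: [-7.5, -0.2, 5.4]
eef_pos: [0.5219, -0.2346, 0.0308]
wrist_force: [-7.4, -0.1, 5.8]
eef_pos: [0.5469, -0.2345, 0.0308]
wrist_force: [-7.5, -0.4, 5.6]
eef_pos: [0.5719, -0.2345, 0.0309]
wrist_force: [-7.5, 0.4, 5.7]
eef_pos: [0.5932, -0.2345, 0.0308]
wrist_force: [-7.9, 0.8, 7.0]
eef_pos: [0.5945, -0.2345, 0.0308]
wrist_force: [-5.0, -0.1, 3.6]
```

The pan has arrived. Next the ramekin (y≈0.0785).

```bash

python3 -m inch '[[0.3,0,0,0,0.4],[1,0,0,0,0.4],[1,0,0,0,0.4],[1,0,0,0,0.4],[1,0,-0.5,0,0.4]]' >/dev/null
python3 -m inch '[[1,0,-1,0,0.4],[1,0,-1,0,0.4],[1,0,-1,0,0.4],[0,1,-0.5,0,0.4],[0,1,0,0,0.4]]' >/dev/null
python3 -m inch '[[0,1,0,0,0.4],[0,1,0,0,0.4],[0,1,0,0,0.4],[0,1,0,0,0.4],[0,1,0,0,0.4]]' >/dev/null
python3 -m inch '[[0,1,0,0,0.4],[0,1,0,0,0.4],[0,1,0,0,0.4],[0,1,0,0,0.4],[0,1,0,0,0.4]]' >/dev/null
python3 -m inch '[[0,0.5,1,0,0.4],[0,0,1,0,0.4],[0,0,1,0,0.4],[0,0,0.9,0,0.4],[0,0,0,0,0.4]]' >/dev/null
python3 -m inch '[[0,0,0,0,0.4],[0,0,0,0,0.4]]' >/dev/null
python3 go.py .445 .0785 .032 3.1416
python3 - <<'E'
from h import *
s=bot.capture("side");t=bot.capture("top")
for v in ([s],[t]):
  for n,x,a,z in (("pan_lid",(.653,-.235),0,.051),("crock_lid",(.653,-.085),0,.055),("ramekin_lid",(.514,.079),0,.047)): r=fit(v,n,x,z,a);print(n,None if r is None else r.round(4))
E
```

```text
t 48.35 tcp [0.4129 0.0777 0.0346] th -3.141 w 0.0341 gf 0.0 F [ 0.6 -0.5 -0.3] q1,q6 [-0.13 -0.13]
yaw units 0.01 then tx ty tz [-1.29  0.03  0.1 ]
pan_lid [ 0.6516 -0.2297  1.5698  0.0311  1.    ]
crock_lid [ 0.6528 -0.0875  0.0878  0.0537  1.    ]
ramekin_lid [0.5155 0.0799 0.0507 0.0173 1.    ]
pan_lid [ 0.6513 -0.234   0.0078  0.0212  1.    ]
crock_lid [ 0.6515 -0.0895  0.0461  0.0316  1.    ]
ramekin_lid None
```

```bash

python3 -m inch '[[-0.5,0.03,0.1,0,0.4],[-0.5,0,0,0,0.4],[-0.2,0,0,0,0.4],[-0.08,0,0,0,0.4],[-0.08,0,0,0,0.4]]' | egrep 'eef|wrist'
python3 -m inch '[[-0.08,0,0,0,0.4],[-0.08,0,0,0,0.4],[-0.08,0,0,0,0.4],[-0.08,0,0,0,0.4],[-0.08,0,0,0,0.4]]' | egrep 'eef|wrist'
python3 -m inch '[[-0.08,0,0,0,0.4],[-0.08,0,0,0,0.4],[-0.08,0,0,0,0.4],[-0.08,0,0,0,0.4],[-0.08,0,0,0,0.4]]' | egrep 'eef|wrist'
python3 -m inch '[[-0.08,0,0,0,0.4],[-0.08,0,0,0,0.4],[-0.08,0,0,0,0.4],[-0.08,0,0,0,0.4],[-0.08,0,0,0,0.4]]' | egrep 'eef|wrist'
```

```text
eef_pos: [0.446, 0.0787, 0.0307]
wrist_force: [-0.3, -0.5, 0.0]
eef_pos: [0.4557, 0.0788, 0.0307]
wrist_force: [-6.1, 0.8, 3.7]
eef_pos: [0.4652, 0.0788, 0.0306]
wrist_force: [-6.7, -0.7, 4.6]
eef_pos: [0.4752, 0.0788, 0.0306]
wrist_force: [-6.3, -0.3, 5.1]
```

```bash

python3 -m inch '[[-0.1,0,0,0,0.4],[-0.13,0,0,0,0.4],[-0.16,0,0,0,0.4],[-0.18,0,0,0,0.4],[-0.2,0,0,0,0.4]]' | egrep 'eef|wrist'
python3 -m inch '[[-0.2,0,0,0,0.4],[-0.2,0,0,0,0.4],[-0.2,0,0,0,0.4],[-0.2,0,0,0,0.4],[-0.2,0,0,0,0.4]]' | egrep 'eef|wrist'
python3 -m inch '[[-0.2,0,0,0,0.4],[-0.2,0,0,0,0.4],[-0.2,0,0,0,0.4],[-0.2,0,0,0,0.4],[-0.2,0,0,0,0.4]]' | egrep 'eef|wrist'
python3 -m inch '[[-0.2,0,0,0,0.4],[-0.2,0,0,0,0.4],[-0.2,0,0,0,0.4],[-0.2,0,0,0,0.4],[-0.2,0,0,0,0.4]]' | egrep 'eef|wrist'
python3 -m inch '[[-0.2,0,0,0,0.4],[-0.2,0,0,0,0.4],[-0.2,0,0,0,0.4],[-0.15,0,0,0,0.4],[-0.1,0,0,0,0.4]]' | egrep 'eef|wrist'
python3 -m inch '[[-0.1,0,0,0,0.4],[-0.05,0,0,0,0.4],[0,0,0,0,0.4],[0,0,0,0,0.4]]' | egrep 'eef|wrist'
python3 -m inch '[[0.3,0,0,0,0.4],[1,0,0,0,0.4],[1,0,0,0,0.4],[1,0,0,0,0.4],[1,0,-0.5,0,0.4]]' >/dev/null
python3 -m inch '[[1,0,-1,0,0.4],[1,0,-1,0,0.4],[1,0,-1,0,0.4],[0,1,-0.5,0,0.4],[0,1,0,0,0.4]]' >/dev/null
python3 -m inch '[[0,1,0,0,0.4],[0,1,0,0,0.4],[0,1,0,0,0.4],[0,0.7,1,0.8,0.4],[0,0,1,0,0.4]]' >/dev/null
python3 -m inch '[[0,0,1,0,0.4],[0,0,0.9,0,0.4],[0,0,0,0,0.4],[0,0,0,0,0.4],[0,0,0,0,0.4]]' >/dev/null
python3 go.py .43 .22 .028 3.1416
python3 - <<'E'
from h import *
s=bot.capture("side");t=bot.capture("top")
for v in ([s],[t]):
  for n,x,a,z in (("ramekin_lid",(.655,.079),0,.047),("tub_lid",(.506,.22),.1,.043),("crock_lid",(.652,-.087),0,.055)): r=fit(v,n,x,z,a);print(n,None if r is None else r.round(4))
E
```

```text
eef_pos: [0.4945, 0.0788, 0.0306]
wrist_force: [-7.0, 0.3, 4.4]
eef_pos: [0.5196, 0.0788, 0.0306]
wrist_force: [-5.8, 0.3, 4.2]
eef_pos: [0.5446, 0.0789, 0.0306]
wrist_force: [-6.8, 0.7, 5.0]
eef_pos: [0.5696, 0.0789, 0.0306]
wrist_force: [-7.7, -0.1, 5.0]
eef_pos: [0.591, 0.0789, 0.0306]
wrist_force: [-7.2, 0.3, 5.1]
eef_pos: [0.5948, 0.0789, 0.0306]
wrist_force: [-5.4, 0.7, 2.8]
t 54.5 tcp [0.4135 0.2211 0.0346] th 3.047 w 0.0345 gf 0.0 F [-0.2  0.2  0.4] q1,q6 [0.21 0.31]
yaw units -0.79 then tx ty tz [-0.66 -0.05  0.27]
ramekin_lid [0.6538 0.0782 0.0452 0.0597 1.    ]
tub_lid [0.506  0.2201 0.1094 0.0361 1.    ]
crock_lid [ 0.6538 -0.0879  0.0543  0.0434  1.    ]
ramekin_lid [0.6536 0.076  0.0197 0.0273 1.    ]
tub_lid [ 0.5309  0.2053 -0.2359  0.6971  1.    ]
crock_lid [ 0.651  -0.0893  0.0222  0.0144  1.    ]
```

Three are placed. I'll square the tool and push the tub.

```bash

python3 -m inch '[[0,-0.1,0.2,-0.79,0.4],[-0.3,0,0,0,0.4],[-0.08,0,0,0,0.4],[-0.08,0,0,0,0.4],[-0.08,0,0,0,0.4]]' | egrep 'eef|wrist'
python3 -m inch '[[-0.08,0,0,0,0.4],[-0.08,0,0,0,0.4],[-0.08,0,0,0,0.4],[-0.08,0,0,0,0.4],[-0.08,0,0,0,0.4]]' | egrep 'eef|wrist'
python3 -m inch '[[-0.08,0,0,0,0.4],[-0.08,0,0,0,0.4],[-0.08,0,0,0,0.4],[-0.08,0,0,0,0.4],[-0.08,0,0,0,0.4]]' | egrep 'eef|wrist'
python3 -m inch '[[-0.08,0,0,0,0.4],[-0.08,0,0,0,0.4],[-0.08,0,0,0,0.4],[-0.08,0,0,0,0.4],[-0.08,0,0,0,0.4]]' | egrep 'eef|wrist'
```

```text
eef_pos: [0.4265, 0.2186, 0.0284]
wrist_force: [0.7, 0.5, -0.1]
eef_pos: [0.4362, 0.2186, 0.0283]
wrist_force: [0.4, -0.6, 0.7]
eef_pos: [0.4452, 0.2189, 0.0282]
wrist_force: [-5.5, 1.7, 5.3]
eef_pos: [0.4552, 0.219, 0.0282]
wrist_force: [-6.0, 0.9, 5.1]
```

```bash

python3 -m inch '[[-0.1,0,0,0,0.4],[-0.13,0,0,0,0.4],[-0.16,0,0,0,0.4],[-0.18,0,0,0,0.4],[-0.2,0,0,0,0.4]]' | egrep 'eef|wrist'
python3 -m inch '[[-0.2,0,0,0,0.4],[-0.2,0,0,0,0.4],[-0.2,0,0,0,0.4],[-0.2,0,0,0,0.4],[-0.2,0,0,0,0.4]]' | egrep 'eef|wrist'
python3 -m inch '[[-0.2,0,0,0,0.4],[-0.2,0,0,0,0.4],[-0.2,0,0,0,0.4],[-0.2,0,0,0,0.4],[-0.2,0,0,0,0.4]]' | egrep 'eef|wrist'
python3 -m inch '[[-0.2,0,0,0,0.4],[-0.2,0,0,0,0.4],[-0.2,0,0,0,0.4],[-0.2,0,0,0,0.4],[-0.2,0,0,0,0.4]]' | egrep 'eef|wrist'
python3 -m inch '[[-0.2,0,0,0,0.4],[-0.2,0,0,0,0.4],[-0.2,0,0,0,0.4],[-0.2,0,0,0,0.4],[-0.2,0,0,0,0.4]]' | egrep 'eef|wrist'
python3 -m inch '[[-0.15,0,0,0,0.4],[-0.1,0,0,0,0.4],[-0.05,0,0,0,0.4],[0,0,0,0,0.4],[0,0,0,0,0.4]]' | egrep 'eef|wrist'
python3 -m inch '[[0.3,0,0,0,0.4],[1,0,0,0,0.4],[1,0,0,0,0.4],[1,0,0,0,0.4],[1,0,-0.5,0,0.4]]' >/dev/null
python3 -m inch '[[1,0,-1,0,0.4],[1,0,-1,0,0.4],[0,0,-1,0,0.4],[0,0,-1,0,0.4],[0,0,0,0,0.4]]' >/dev/null
python3 -m inch '[[0,0,0,0,0.4],[0,0,0,0,0.4],[0,0,0,0,0.4]]' | egrep 'time|eef|wrist'
python3 - <<'E'
from h import *
s=bot.capture("side");t=bot.capture("top")
for v in ([s],[t]):
  for n,x,a,z in (("tub_lid",(.655,.22),0,.043),("ramekin_lid",(.655,.079),0,.047),("crock_lid",(.652,-.087),0,.055),("pan_lid",(.652,-.234),0,.051)): r=fit(v,n,x,z,a);print(n,None if r is None else r.round(4))
A=cv2.resize(t["image"][110:220,150:350,::-1],(600,330),interpolation=cv2.INTER_CUBIC)
B=cv2.resize(s["image"][110:310,130:330,::-1],(270,270),interpolation=cv2.INTER_CUBIC)
im=np.zeros((600,600,3),np.uint8);im[:330]=A;im[330:,:270]=B;im[330:,300:570]=cv2.resize(s["image"][170:290,150:270,::-1],(270,270),interpolation=cv2.INTER_CUBIC)
cv2.imwrite("pics/v11.png",im)
E
```

```text
eef_pos: [0.4744, 0.2187, 0.0282]
wrist_force: [-7.1, -0.3, 5.5]
eef_pos: [0.4995, 0.2187, 0.0282]
wrist_force: [-6.7, 0.6, 5.3]
eef_pos: [0.5245, 0.2187, 0.0282]
wrist_force: [-7.7, 0.1, 5.6]
eef_pos: [0.5494, 0.2187, 0.0282]
wrist_force: [-6.6, 0.1, 6.8]
eef_pos: [0.5744, 0.2187, 0.0282]
wrist_force: [-7.5, 0.6, 5.6]
eef_pos: [0.5823, 0.2187, 0.0281]
wrist_force: [-5.1, -1.2, 3.4]
time: 60.15
eef_pos: [0.4247, 0.2184, 0.1395]
wrist_force: [-1.0, -0.0, -1.0]
tub_lid [0.6492 0.2142 0.0029 0.0302 1.    ]
ramekin_lid [ 0.6556  0.0841 -0.0836  0.0222  1.    ]
crock_lid [ 0.6534 -0.0873  0.1041  0.0469  1.    ]
pan_lid [ 0.6514 -0.23    0.0034  0.0446  1.    ]
tub_lid [0.6482 0.2124 0.0077 0.0243 1.    ]
ramekin_lid [0.6535 0.0825 0.0745 0.0257 1.    ]
crock_lid [ 0.6519 -0.0891  0.0283  0.0194  1.    ]
pan_lid [ 0.652  -0.2348 -0.0717  0.0655  1.    ]
```

View pics/v11.png

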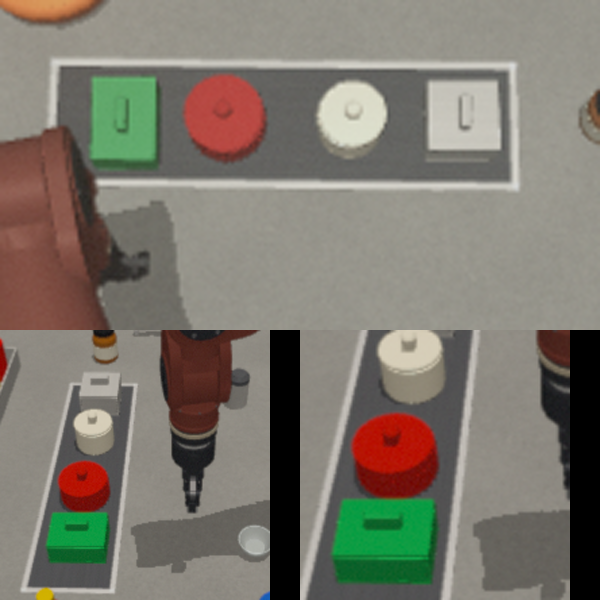

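All four stand on the strip with their lids on: green (123,120), red (224,115), white (351,117) and steel (465,115). The red lid's fitted y shifted by about 6 mm, so I'll check the lid against the ramekin.

```bash
python3 - <<'E'
from h import *
s=bot.capture("side");t=bot.capture("top")
for p,nm in((t,"top"),(s,"side")):
  for n,z in (("ramekin",.01),("ramekin_lid",.047)):
    r=fit([p],n,(.6545,.08),0 if n=="ramekin" else z);print(nm,n,None if r is None else r.round(4))
# red colour silhouette vs model of covered ramekin
OUTm=[np.r_[circ(.052,0),circ(.052,.060)],np.r_[circ(.011,.06),circ(.011,.084)]]
import h
h.parts=lambda n:OUTm
for p,nm in((t,"top"),(s,"side")):
  im=p["image"].astype(int);m=((im[...,0]>90)&(im[...,0]-im[...,1]>70)&(im[...,1]<60)).astype(np.uint8)
  c=proj(p,[[.6545,.08,.04]])[0];n,l,st,ce=cv2.connectedComponentsWithStats(m)
  k=l[int(c[1]),int(c[0])];mm=(l==k).astype(float);print(nm,k,st[k])
  r=minimize(lambda v:((render(p,"x",v[0]/100,v[1]/100,0,0)-mm)**2).sum(),[65.45,8],method="Nelder-Mead",options=dict(initial_simplex=[[65.4,8],[66,8],[65.4,8.6]],maxiter=50));print(r.x.round(2),r.fun/mm.sum())
save(s,"v12.png",(160,180,80,80),7)
E
```

```text
top ramekin [0.6523 0.0792 0.0675 1.0288 1.    ]
top ramekin_lid [0.6547 0.0808 0.0394 0.0446 1.    ]
side ramekin [0.6533 0.0778 0.126  0.9385 1.    ]
side ramekin_lid [0.6558 0.0826 0.0238 0.0227 1.    ]
top 7 [224 147   3   2   3]
[64.5   6.87] 201.8613456362937
side 2 [ 173  207   38   37 1157]
[65.55  7.81] 0.07446466471076711
```

View pics/v12.png

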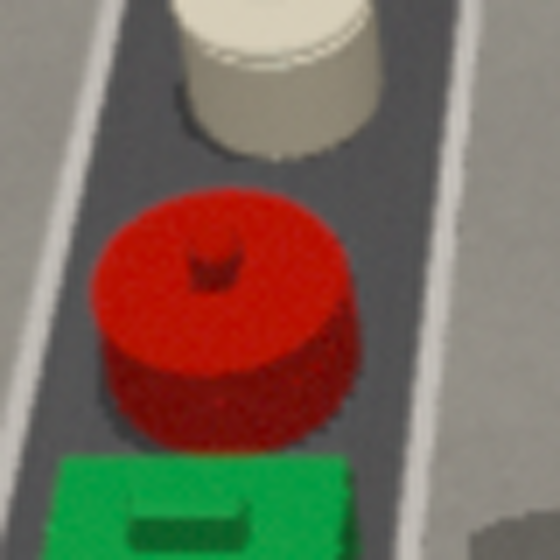

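```bash
python3 - <<'E'
from h import *
Z=dict(ramekin_lid=(.654,.081,.047),crock_lid=(.652,-.087,.055))
for rep in (0,1):
  V=[bot.capture("top"),bot.capture("side")]
  for n,(x,y,z) in Z.items():
    M=[]
    for p in V:
      e=proj(p,[[x,y,z+.01]])[0]
      m=[q for q in bot.trace(p,n) if abs(q["box"][0]+q["box"][2]/2-e[0])+abs(q["box"][1]+q["box"][3]/2-e[1])<12]
      if m: M.append((p,np.array(m[0]["mask"],float)))
    f=lambda v:sum(((render(p,n,v[0]/100,v[1]/100,0,v[2]/100)-m)**2).sum()/m.sum() for p,m in M)
    b=np.array([x,y,z])*100
    r=minimize(f,b,method="Nelder-Mead",options=dict(initial_simplex=[b,b+[.6,0,0],b+[0,.6,0],b+[0,0,.6]],maxiter=90));print(n,len(M),r.x.round(2),round(r.fun,3))
E
```

```text
ramekin_lid 2 [65.54  8.03  4.41] 0.056
crock_lid 2 [65.2  -8.84  5.28] 0.069
ramekin_lid 2 [65.51  8.17  4.46] 0.108
crock_lid 2 [65.45 -9.09  4.94] 0.125
```

The free-height fits put the red lid at its seated height and about 2 mm off centre. The crock lid, fitted as a control, shows the same small height bias. The gripper is clear, so I'm handing in.

```bash
python3 -c "
from cell import bot
print(bot.job_done())"
```

```text
the job is handed in; nothing more can be done
None
```

The job is handed in: all four containers (ramekin, crock, pan, tub) have their own lids on and stand on the steel strip by my final camera check. Pushing forces read 5–9 N, well under the 20 N limit; the judge returned no verdict.

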